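Change the workpiece in a drill jig

ROBOT

A 7-joint arm with a two-finger parallel gripper is mounted at the origin on a cart in front of the work surface, level with it; the furniture and walls round the work are solid. World frame = base frame: x ahead of the robot, y to its left, z up, the work surface at z = 0. Lengths are in m, angles in rad, forces in N, time in s.
With the tool pointing down it reaches from about 0.35 to 0.9 m from the base axis. Payload 19.9 kg.
Tool frame: the origin (TCP) lies between the finger pads; the fingertips stand 8 mm ahead of it and the grasp point (between the pads) lies 11 mm behind it; z points along the fingers, y is the line along which they close (so a half turn about z gives the same grasp; the last joint's range is limited). The gripper opens to 85 mm and grips with 20 to 120 N. Pads are 22 mm wide; open, the fingers measure 114 mm over their backs; the gripper's body (76 mm by 85 mm) begins 54 mm behind the grasp point. The pads swing forward as they close: fully open they stand 13 mm farther back than shut.
Start: joints at [-1.192, 0.417, -0.01, 1.614, 0.005, 1.111, -0.053], TCP at [0.255, 0.57, 0.239] pointing down, gripper open.
Joint ranges: [-2.81, 2.81], [-0.39, 2.02], [-1.27, 1.25], [0.06, 2.57], [-1.19, 4.33], [0.19, 2], [-2.82, 2.82]. Speed limits (rad/s): [1.89, 1.89, 2.39, 2.39, 3.01, 3.01, 3.01].

INTERFACE

Orientations are given as a unit quaternion [x, y, z, w].
In Python, from cell import ctrl gives the robot as it stands.
- The arm moves only by the tool apply_moves, never from a script. Its argument "motion" is text: rows parted by semicolons, each of 6 numbers parted by spaces: the shift along the tool's x, y, z in cm, then the turn, a rotation vector about the tool's x, y, z in degrees. A call has exactly 5 rows; each row is the pose to reach, as a shift and turn from the pose commanded when the call began, along the tool's axes at that moment; what a row does not reach only later rows make up. A row lasts 1/12 s, in which the tool goes at most 41.7 mm and 7.16 degrees, less where a joint would pass 70% of its speed; a pose out of reach is approached as far as the arm can. A call with a gripper value outside its range is refused whole. "jaw" is the opening in per cent of the stroke, from 0 (shut) to 100 (fully open), set as the call begins (left out, the last holds). The fingers move at their own pace and stop on an object; "force" is the grip in N (left out, the last holds). Time passes only in rows, so rows that repeat a pose let the fingers close, or fill a call up. It gives the time, the measured TCP pose, the force, the opening and the grip force at its end, in the units of the state.
- ctrl.get_state(): the state, without advancing time (a new reading comes with each control period).
- ctrl.capture(name): name is "scene" or "top" or "wrist"; returns a dict with "img" (480x640x3 uint8, red, green, blue), "K" (3x3 intrinsics, pixels), "world_from_camera" (4x4, takes a point from camera to world coordinates); the wrist camera has in their place "mount" (4x4, takes a point from camera to tool coordinates, whose origin is the TCP and whose axes are the flange's). Camera axes: x right, y up, looking along -z (the intrinsics and any distortion apply to the point x, -y, -z); pixel columns grow to the right and rows downward; lengths in m; the calibration is good to about 2 mm. The wrist camera is an equidistant fisheye: a pixel r from the principal point sees the ray r / f radians off the axis. A picture is of the moment at which its call begins: read the wrist's pose just before it. There is no depth.
- ctrl.finish_job(): hands the job in; it is judged then, once.
The state is a dict: "clock": time; "joint_pos": joint angles; "joint_vel": joint speeds; "joint_efforts": joint torques, N m; "tcp_pos": TCP position; "tool_rot": TCP orientation; "wrist_force": force on the tool from outside, world axes, zero at the start; "torque": the same for the moment, N m; "finger_gap": finger opening in m; "gripper_force": force on a finger pad.
Only numpy, scipy, OpenCV 4.12 (cv2) and the standard library are available. Lean on these libraries where they do the work, as an engineer would, in place of code of your own. Each camera call takes 0.05 s, during which the arm holds its last target. There are 200 camera calls.

TASK

The steel link in the drill jig is finished and the brass blank is next: pull the drill bush out of the bridge and stand it in the empty hole of the wooden bush block, then lift the bridge off its dowels and set it on its feet on the middle of the black mat. Lay the finished steel link flat in the blue tray and the brass blank home in the jig between its locating pins, then put the bridge back down on its dowels, over the blank, and the bush back fully home in the bridge. Tip nothing over on the way.

Things in the scene. Friction and masses are not known exactly. Their poses are not given: they have to be found in the camera images.
- drill_bush: Dark steel drill bush, loose, upright in the bridge's middle hole, lifts straight out (no lock). Origin: centre of the shank's lower end, z up. Shank 14 mm diameter, z 0-22 mm, lowest 6 mm tapering to 8 mm; knurled round head 30 mm diameter, z 22-46 mm, gripped from any side; head rests on the rim of its hole. 0.12 kg.
- bridge: Aluminium bridge, loose, on the jig over the steel link. Origin: centre of underside at foot level. 128 (x) x 44 (y) x 44 mm high: plate z 22-44 mm on feet at both ends (|x| 40-64 mm), open beneath the middle. Plate has vertical through holes: 16 mm at the middle (bush), 12 mm at x +-52 mm (dowels). Grip the plate across y at its middle. Half turn is the same. 0.4 kg.
- steel_link: Finished link, bright steel with a dark hole at its middle, loose; starts in the jig under the bridge, its two ends showing. 25 (x) x 80 (y, round ends) x 14 mm thick, origin at the centre of the underside. Grip across its 25 mm width. 0.2 kg.
- brass_blank: Undrilled blank, brass coloured, loose, flat on the table. 25 (x) x 80 (y, round ends) x 14 mm thick, origin at the centre of the underside. Half turn is the same. 0.22 kg.
- jig_base: Dark steel jig base, fixed, 140 (x) x 102 (y) x 18 mm; origin centre of underside. Dowels 9 mm at x +-52 mm, y 0, to z 58 mm, top 12 mm tapered; seated bridge: origin at (0,0,18 mm), x along x. Nest: link at (0,0), along y, underside at z 23 mm on two pads, 2 mm play between side pins (x +-17.5, y +-27 mm) and end pins (y +-45.5 mm), 6 mm diameter, to z 31 mm, top 6 mm tapered.
- bush_block: Wooden block for bushes, fixed, 80 (x) x 44 (y) x 30 mm high. Origin: on the table under the centre of its empty 16 mm through hole; the block spans x -22 to +58 mm, y +-22 mm. Two small bushes stay in it at x 34 and 49 mm, 7 mm proud. With the drill bush in the hole, the bush's origin is 8 mm above the table.
- side_mat: Black rubber mat, fixed, 140 (x) x 90 (y) x 4 mm thick, origin at the centre of the underside: side area for the bridge.
- done_tray: Blue plastic tray for finished links, fixed, open-topped, 140 (x) x 96 (y) x 16 mm high outside, walls 3 mm, inner floor 3 mm above the table. Origin: centre of the underside.

How it is judged:
By the outcome, as a careful person would: the job done as asked, in the order asked, and still so for the second after the job is handed in, with the robot touching nothing.
It also fails if it takes over 125 s, if anything falls off the work surface, if the arm or the gripper's body presses on something with over 40 N, if the wrist force passes 120 N, or if a joint passes its speed limit or range.

## Working session

There is one attempt and no reset: what is moved stays moved. The work goes in short steps, Python scripts to look and compute and a tool call to move; the robot and the scene stay as the last step left them, time stands still between calls to the robot, and variables do not carry over. Pictures are saved under pics/ and viewed, at most 14 in all, crops included, and the job is handed in when it is done.

Besides the shell and the picture viewer there is one more tool, called after "Emit:" by a JSON object that holds its "method" and its "body". apply_moves: Moves the arm, as the interface text tells. Its arguments: {"type":"object","properties":{"motion":{"type":"string"},"jaw":{"type":"number"},"force":{"type":"number"}},"required":["motion"]}

```bash
mkdir -p pics; ls; cat > h.py <<'E'
import numpy as np, cv2
from cell import ctrl
from scipy.spatial.transform import Rotation as R
def cap(n,f):
    c=ctrl.capture(n); cv2.imwrite('pics/'+f,c['img'][:,:,::-1]); np.savez('pics/'+f+'.npz',**c); return c
def px2w(c,u,v,z):
    K=c['K'];T=c['world_from_camera']
    d=T[:3,:3]@np.array([(u-K[0,2])/K[0,0],-(v-K[1,2])/K[1,1],-1]);o=T[:3,3]
    return o+d*(z-o[2])/d[2]
def w2px(c,p):
    K=c['K'];T=c['world_from_camera'];q=T[:3,:3].T@(np.array(p)-T[:3,3])
    return K[0,2]+K[0,0]*q[0]/-q[2], K[1,2]+K[1,1]*q[1]/q[2]
E
python3 - <<'E'
from h import *
np.set_printoptions(precision=4,suppress=True)
s=ctrl.get_state();print(s)
for n in['top','scene']:
    c=cap(n,n+'0.png');print(n,c['K'],c['world_from_camera'],[k for k in c])
E
```

```text
pics
{'clock': 0.0, 'joint_pos': array([-1.1915,  0.418 , -0.0103,  1.6142,  0.0047,  1.1107, -0.053 ]), 'joint_vel': array([ 0.0021, -0.0004, -0.0005, -0.0006,  0.0014, -0.0012,  0.0015]), 'joint_efforts': array([  0.0005, -86.4436,   0.6789, -43.4901,   0.0191,   0.0072,
        -0.    ]), 'tcp_pos': array([0.2552, 0.5702, 0.2387]), 'tool_rot': array([ 0.2088,  0.9779, -0.0006, -0.0001]), 'wrist_force': array([-0.1365, -0.1967,  0.8001]), 'torque': array([-0.0445,  0.0078, -0.0157]), 'gripper_force': 0.0, 'finger_gap': 0.08496905409567673}
top [[433.1397   0.     320.4961]
 [  0.     433.1397 243.0735]
 [  0.       0.       1.    ]] [[ 0.0094  0.9968 -0.0792  0.4889]
 [-0.9998  0.0107  0.0172 -0.1662]
 [ 0.018   0.079   0.9967  0.913 ]
 [ 0.      0.      0.      1.    ]] ['img', 'K', 'world_from_camera']
scene [[475.593    0.     323.4797]
 [  0.     475.593  241.9961]
 [  0.       0.       1.    ]] [[-0.7013  0.476  -0.5306  0.0869]
 [-0.7128 -0.472   0.5187  0.2857]
 [-0.0035  0.742   0.6704  0.6348]
 [ 0.      0.      0.      1.    ]] ['img', 'K', 'world_from_camera']
```

View pics/top0.png

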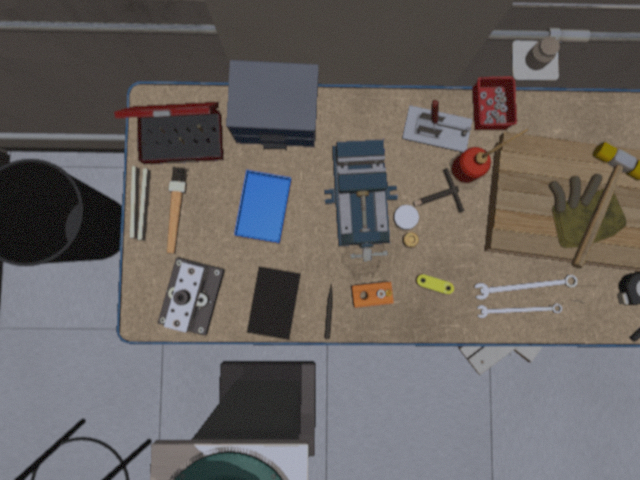

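View pics/scene0.png

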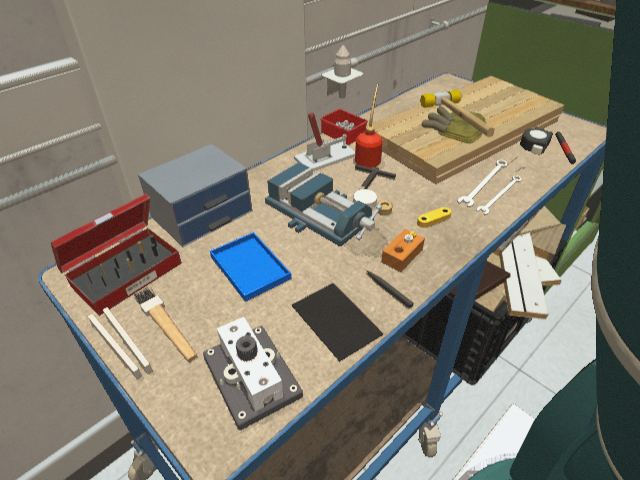

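The top view shows the jig at about (192,297), mat (274,302), tray (264,206), bush block (373,294), and a yellow link-shaped part at (435,285). I'll zoom in on these.

```bash
python3 - <<'E'
from h import *
a=cv2.imread('pics/top0.png');b=cv2.imread('pics/scene0.png')
r=lambda i,x,y,w,h:cv2.resize(i[y:y+h,x:x+w],(400,300),interpolation=cv2.INTER_CUBIC)
o=np.vstack([np.hstack([r(a,145,250,100,75+15)[:300],r(a,340,255,120,90)]),np.hstack([r(b,190,305,130,120)[:300],r(b,350,190,120,90)])])
cv2.imwrite('pics/crop0.png',o)
E
```

```text
(no output)
```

View pics/crop0.png

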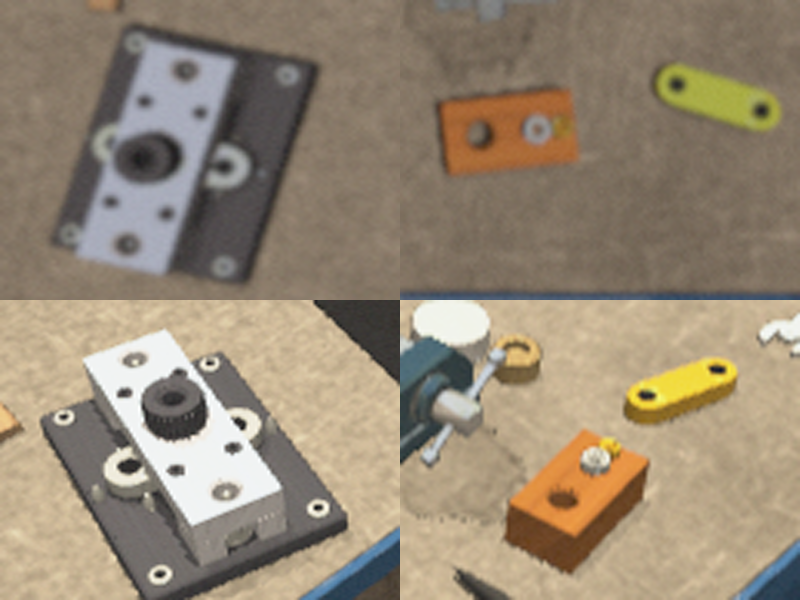

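The yellow link in the crop is the only match for the blank. The steel link's ends show at either side of the bridge. Next I'll measure.

```bash
cat > m.py <<'E'
from h import *
np.set_printoptions(precision=4,suppress=True)
c=dict(np.load('pics/top0.png.npz'));s=dict(np.load('pics/scene0.png.npz'))
L=lambda u,v:(145+u/4,250+v*.3);Rr=lambda u,v:(340+u*.3,255+v*.3)
P=lambda f,uv,z:px2w(c,*f(*uv),z)[:2]
base=np.array([P(L,p,.018) for p in[(125,28),(317,65),(245,280),(55,243)]])
print('base c',base.mean(0),[np.linalg.norm(base[i]-base[(i+1)%4]) for i in range(4)])
d=np.array([P(L,p,.062) for p in[(185,70),(127,243)]]);v=d[0]-d[1]
print('bridge',d.mean(0),np.linalg.norm(v),np.degrees(np.arctan2(v[1],v[0])))
print('bush',P(L,(146,156),.086))
bl=np.array([P(Rr,p,.03) for p in[(40,100),(170,88),(180,160),(48,175)]])
print('block hole',P(Rr,(80,134),.03),[np.linalg.norm(bl[i]-bl[(i+1)%4]) for i in range(4)], 'ang',np.degrees(np.arctan2(*(bl[1]-bl[0])[::-1])))
e=np.array([P(Rr,p,.014) for p in[(277,85),(362,110)]]);w=e[1]-e[0]
print('blank',e.mean(0),np.linalg.norm(w),np.degrees(np.arctan2(w[1],w[0])))
im=c['img'].astype(int);r,g,b=im[...,0],im[...,1],im[...,2]
for n,m,box,z in[('tray',(b>r+60),(225,160,300,250),.016),('mat',(r+g+b<130),(240,255,303,345),.004),('blank',(g>b+60)&(r>110),(410,265,460,300),.014)]:
    k=np.zeros(m.shape,np.uint8);x0,y0,x1,y1=box;k[y0:y1,x0:x1]=m[y0:y1,x0:x1]*1
    q=cv2.boxPoints(cv2.minAreaRect(cv2.findNonZero(k)));q=np.array([px2w(c,*p,z)[:2] for p in q])
    a=[np.linalg.norm(q[i]-q[(i+1)%4]) for i in range(2)];v=q[1]-q[0] if a[0]>a[1] else q[2]-q[1]
    print(n,q.mean(0),a,np.degrees(np.arctan2(v[1],v[0])))
E
python3 m.py
```

```text
base c [0.4487 0.0809] [np.float64(0.1012485340356028), np.float64(0.13508051830295273), np.float64(0.09902133366479263), np.float64(0.1348145153150692)]
bridge [0.449 0.083] 0.10325157040048406 -13.769957095915498
bush [0.4501 0.0808]
block hole [ 0.4539 -0.2708] [np.float64(0.07993325275322126), np.float64(0.044014667489903), np.float64(0.08103643896551677), np.float64(0.04557624471110081)] ang -84.24173445472377
blank [ 0.4771 -0.4221] 0.055120762141625104 -105.81970782606626
tray [ 0.6365 -0.0596] [np.float64(0.13868023026893456), np.float64(0.09554596375663921)] -8.809144221376744
mat [ 0.4363 -0.0851] [np.float64(0.13356693424259844), np.float64(0.08540151119618013)] -8.9088432671511
blank [ 0.4781 -0.4205] [np.float64(0.0253462625680385), np.float64(0.07874453762819482)] -106.79320248514922
```

```bash
cat > plan.py <<'E'
# usage: plan.py x y z yaw [x y z yaw ...]: yaw = world angle (deg) of tool y, tool pointing down; prints calls
import sys; from h import *
def rot(yaw):
    t=np.radians(yaw);y=np.array([np.cos(t),np.sin(t),0]);z=np.array([0,0,-1.]);return R.from_matrix(np.c_[np.cross(y,z),y,z])
s=ctrl.get_state();p=s['tcp_pos'];r=R.from_quat(s['tool_rot']);y=r.as_matrix()[:,1];cy=np.degrees(np.arctan2(y[1],y[0]))
print('t %.1f at %s yaw %.2f gap %.4f F %s grip %.0f j7 %.2f'%(s['clock'],p.round(4),cy,s['finger_gap'],s['wrist_force'].round(1),s['gripper_force'],s['joint_pos'][6]))
a=[float(v) for v in sys.argv[1:]]
for i in range(0,len(a),4):
    q=np.array(a[i:i+3]);dy=a[i+3]-cy
    n=max(1,int(np.ceil(max(np.linalg.norm(q-p)/.19,abs(dy)/33)-.02)))
    rv0=r
    for k in range(n):
        q1=p+(q-p)/(n-k);y1=cy+(a[i+3]-cy)/(n-k);r1=rot(y1)
        d=r.inv().apply(q1-p)*100;t=np.degrees((r.inv()*r1).as_rotvec())
        print('WP',i//4,'; '.join(' '.join('%g'%v for v in np.r_[d*f,t*f].round(2)) for f in(.2,.4,.6,.8,1)))
        p,cy,r=q1,y1,r1
E
python3 plan.py .45 .082 .25 6
```

```text
t 0.1 at [0.2552 0.5702 0.2387] yaw 65.89 gap 0.0853 F [-0.3  0.4 -0.6] grip 0 j7 -0.05
WP 0 -2.52 -2.44 -0.07 -0.01 0 3.99; -5.03 -4.88 -0.14 -0.03 0.01 7.99; -7.55 -7.32 -0.22 -0.04 0.01 11.98; -10.06 -9.76 -0.29 -0.05 0.01 15.97; -12.58 -12.2 -0.36 -0.06 0.01 19.96
WP 0 -3.2 -1.43 -0.08 0 0 3.99; -6.39 -2.87 -0.15 0 0 7.99; -9.59 -4.3 -0.23 0 0 11.98; -12.79 -5.74 -0.3 0 0 15.97; -15.99 -7.17 -0.38 0 0 19.96
WP 0 -3.49 -0.26 -0.08 0 0 3.99; -6.99 -0.51 -0.15 0 0 7.99; -10.48 -0.77 -0.23 0 0 11.98; -13.98 -1.03 -0.3 0 0 15.97; -17.47 -1.29 -0.38 0 0 19.96
```

Emit:
{"method": "apply_moves", "body": {"motion": "-2.5 -2.4 0 0 0 4; -5 -4.9 0 0 0 8; -7.5 -7.3 0 0 0 12; -10 -9.8 0 0 0 16; -12.6 -12.2 0 0 0 20", "jaw": 75}}

```text
clock: 0.52
tcp_pos: [0.3205, 0.4059, 0.239]
tool_rot: [0.377, 0.926, -0.0, -0.0]
wrist_force: [1.5, 0.8, 0.3]
finger_gap: 0.0643
gripper_force: 0.0
```

Emit:
{"method": "apply_moves", "body": {"motion": "-3.2 -1.4 0 0 0 4; -6.4 -2.9 0 0 0 8; -9.6 -4.3 0 0 0 12; -12.8 -5.7 0 0 0 16; -16 -7.2 0 0 0 20"}}

```text
clock: 0.93
tcp_pos: [0.3855, 0.2429, 0.2392]
tool_rot: [0.532, 0.847, -0.0, -0.0]
wrist_force: [0.3, -0.4, -0.2]
finger_gap: 0.0639
gripper_force: 0.0
```

Emit:
{"method": "apply_moves", "body": {"motion": "-3.5 -0.3 0 0 0 4; -7 -0.5 0 0 0 8; -10.5 -0.8 0 0 0 12; -14 -1 0 0 0 16; -17.5 -1.3 0 0 0 20"}}

```text
clock: 1.35
tcp_pos: [0.4502, 0.0798, 0.2394]
tool_rot: [0.671, 0.741, 0.0, -0.0]
wrist_force: [0.7, 0.4, -0.3]
finger_gap: 0.064
gripper_force: 0.0
```

```bash
python3 plan.py; python3 - <<'E'
from h import *
s=ctrl.get_state();c=cap('wrist','w1.png');np.savez('pics/w1s.npz',p=s['tcp_pos'],q=s['tool_rot']);print(c.keys(),c['K'],c['mount'])
E
```

```text
t 1.4 at [0.4502 0.0798 0.2394] yaw 5.70 gap 0.0640 F [ 0.7  0.4 -0.3] grip 0 j7 -0.08
dict_keys(['img', 'K', 'mount']) [[371.64829954   0.         321.03427344]
 [  0.         371.64829954 237.12732227]
 [  0.           0.           1.        ]] [[-1.33909815e-03  9.57807082e-01  2.87408767e-01  7.26945220e-02]
 [ 9.99999102e-01  1.26877760e-03  4.30929032e-04  9.53522550e-04]
 [ 4.80890742e-05  2.87409086e-01 -9.57807922e-01 -1.33029542e-01]
 [ 0.00000000e+00  0.00000000e+00  0.00000000e+00  1.00000000e+00]]
```

View pics/w1.png

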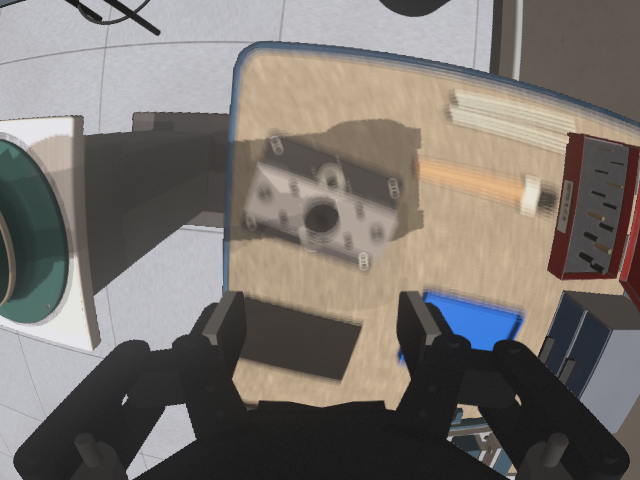

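Bush head sits near (322,217), but the picture is motion-blurred. I'll go down and look again standing still.

Emit:
{"method": "apply_moves", "body": {"motion": "0 0 2 0 0 0; 0 0 5 0 0 0; 0 0 7.5 0 0 0; 0 0 8 0 0 0; 0 0 8 0 0 0"}}

```text
clock: 1.82
tcp_pos: [0.4491, 0.0812, 0.1583]
tool_rot: [0.67, 0.742, -0.002, -0.001]
wrist_force: [0.9, 0.2, 1.2]
finger_gap: 0.0643
gripper_force: 0.0
```

```bash
cat >> h.py <<'E'
def wcap(f):
    s=ctrl.get_state();c=cap('wrist',f);np.savez('pics/'+f+'.npz',p=s['tcp_pos'],q=s['tool_rot'],**c);return f
def wpx(f,u,v,z):
    c=np.load('pics/'+f+'.npz');K=c['K'];x,y=u-K[0,2],v-K[1,2];r=np.hypot(x,y)+1e-9;t=r/K[0,0]
    d=np.array([np.sin(t)*x/r,-np.sin(t)*y/r,-np.cos(t)]);M=c['mount'];Q=R.from_quat(c['q'])
    o=c['p']+Q.apply(M[:3,3]);d=Q.apply(M[:3,:3]@d);return o+d*(z-o[2])/d[2]
E
python3 -c "
from h import *
wcap('w2.png')"; python3 plan.py
```

```text
t 1.9 at [0.4499 0.0814 0.1596] yaw 5.88 gap 0.0640 F [0.7 0.7 1.2] grip 0 j7 -0.01
```

View pics/w2.png

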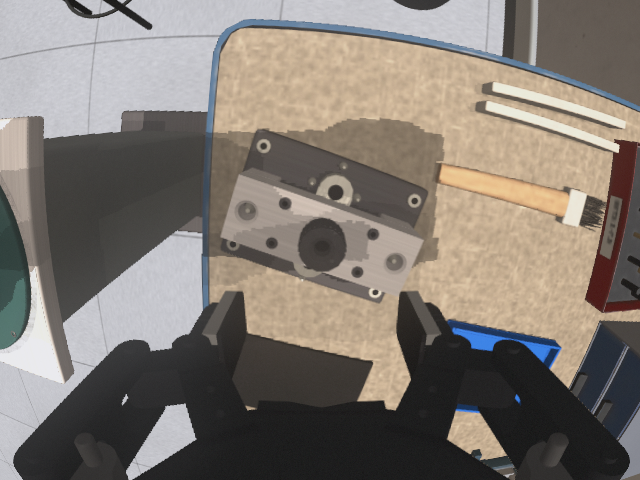

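Bush bore is at (322,246) and the bridge's dowel holes are at (246,210) and (395,262).

```bash
python3 - <<'E'
from h import *
f='w2.png'
print('bush',wpx(f,322,245,.086))
a,b=wpx(f,246,210,.062),wpx(f,395,262,.062);v=b-a;print('bridge',(a+b)/2,np.linalg.norm(v),np.degrees(np.arctan2(v[1],v[0])))
q=[wpx(f,*p,.018) for p in[(264,146),(415,201),(375,292),(232,245)]];print('base',np.mean(q,0)); print('tray corner',wpx(f,558,347,.016))
E
python3 plan.py .45 .082 .11 5.8 .45 .082 .071 5.8
```

```text
bush [0.44966762 0.08748536 0.086     ]
bridge [0.44988529 0.0854453  0.062     ] 0.10362942493935007 -14.157835158021333
base [0.45024822 0.08317882 0.018     ]
tray corner [ 0.70819366 -0.022546    0.016     ]
t 1.9 at [0.4499 0.0814 0.1596] yaw 5.88 gap 0.0640 F [0.7 0.7 1.2] grip 0 j7 -0.01
WP 0 0.01 0 0.99 -0.01 0.01 0.02; 0.03 0.01 1.98 -0.02 0.01 0.03; 0.04 0.01 2.98 -0.03 0.02 0.05; 0.05 0.01 3.97 -0.04 0.03 0.07; 0.07 0.02 4.96 -0.05 0.03 0.08
WP 1 0 0 0.78 0 0 0; 0 0 1.56 0 0 0; 0 0 2.34 0 0 0; 0 0 3.12 0 0 0; 0 0 3.9 0 0 0
```

Emit:
{"method": "apply_moves", "body": {"motion": "0 0 2 0 0 0; 0.1 0 4 0 0 0; 0.2 0 6 0 0 0; 0.2 0 8 0 0 0; 0.2 0 8.7 0 0 0"}}

```text
clock: 2.28
tcp_pos: [0.4498, 0.0837, 0.0718]
tool_rot: [0.67, 0.743, -0.0, -0.0]
wrist_force: [0.2, -0.0, -0.4]
finger_gap: 0.0639
gripper_force: 0.0
```

Emit:
{"method": "apply_moves", "body": {"motion": "0 0 0 0 0 0; 0 0 0 0 0 0; 0 0 0 0 0 0; 0 0 0 0 0 0; 0 0 0 0 0 0", "jaw": 20, "force": 40}}

```text
clock: 2.7
tcp_pos: [0.4505, 0.0837, 0.0739]
tool_rot: [0.67, 0.742, 0.001, 0.0]
wrist_force: [-2.3, -0.9, 10.7]
finger_gap: 0.0261
gripper_force: 38.6
```

```bash
python3 plan.py
```

```text
t 2.7 at [0.4505 0.0837 0.0739] yaw 5.89 gap 0.0261 F [-2.3 -0.9 10.7] grip 39 j7 0.08
```

```bash
python3 -c "
from h import *
wcap('w3.png');cap('scene','s3.png')
a=cv2.imread('pics/w3.png')[150:450,170:490];b=cv2.imread('pics/s3.png')[250:430,170:330]
cv2.imwrite('pics/c3.png',np.hstack([cv2.resize(a,(400,375)),cv2.resize(b,(333,375))]))"
```

```text
(no output)
```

View pics/c3.png

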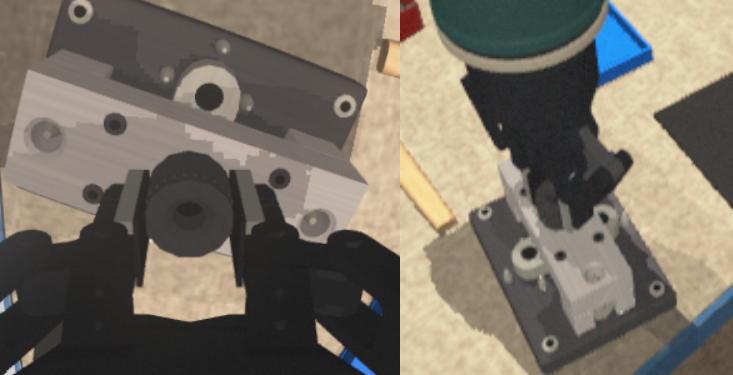

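The bush is between the pads but sits a few mm forward (tool +x), and the tips press on the plate. I'll regrip, centred and slightly higher.

Emit:
{"method": "apply_moves", "body": {"motion": "0 0 0 0 0 0; 0 0 0 0 0 0; 0 0 -0.3 0 0 0; 0.4 0 -0.3 0 0 0; 0.4 0 -0.3 0 0 0", "jaw": 60}}

```text
clock: 3.22
tcp_pos: [0.4495, 0.0882, 0.0757]
tool_rot: [0.67, 0.743, 0.0, 0.0]
wrist_force: [-0.1, 0.4, -0.8]
finger_gap: 0.0518
gripper_force: 0.0
```

Emit:
{"method": "apply_moves", "body": {"motion": "0 0 0 0 0 0; 0 0 0 0 0 0; 0 0 0 0 0 0; 0 0 0 0 0 0; 0 0 0 0 0 0", "jaw": 20}}

```text
clock: 3.63
tcp_pos: [0.4493, 0.0875, 0.0755]
tool_rot: [0.67, 0.742, 0.0, -0.0]
wrist_force: [-1.8, 0.4, 8.3]
finger_gap: 0.0267
gripper_force: 38.8
```

Emit:
{"method": "apply_moves", "body": {"motion": "0 0 0 0 0 0; 0 0 -0.5 0 0 0; 0 0 -1.5 0 0 0; 0 0 -3 0 0 0; 0 0 -4 0 0 0"}}

```text
clock: 4.05
tcp_pos: [0.4496, 0.0873, 0.1168]
tool_rot: [0.67, 0.742, 0.0, 0.0]
wrist_force: [0.2, 0.6, -0.8]
finger_gap: 0.0264
gripper_force: 39.5
```

```bash
python3 -c "
from h import *
wcap('w4.png');cap('scene','s4.png')
a=cv2.imread('pics/w4.png')[150:450,170:490];b=cv2.imread('pics/s4.png')[250:430,170:330]
cv2.imwrite('pics/c4.png',np.hstack([cv2.resize(a,(400,375)),cv2.resize(b,(333,375))]))";python3 plan.py .45 .082 .16 5.8 .4535 -.27 .16 5.8
```

```text
t 4.2 at [0.4502 0.0877 0.117 ] yaw 5.89 gap 0.0264 F [-0.3  1.  -1.6] grip 39 j7 0.03
WP 0 -0.11 -0.01 -0.86 0.03 -0.01 0.02; -0.22 -0.03 -1.72 0.06 -0.02 0.04; -0.34 -0.04 -2.58 0.1 -0.03 0.06; -0.45 -0.06 -3.44 0.13 -0.04 0.07; -0.56 -0.07 -4.3 0.16 -0.05 0.09
WP 1 -3.51 -0.32 0 0 0 0; -7.01 -0.64 0 0 0 0; -10.52 -0.96 0 0 0 0; -14.02 -1.28 0 0 0 0; -17.53 -1.6 0 0 0 0
WP 1 -3.51 -0.32 0 0 0 0; -7.01 -0.64 0 0 0 0; -10.52 -0.96 0 0 0 0; -14.02 -1.28 0 0 0 0; -17.53 -1.6 0 0 0 0
```

View pics/c4.png

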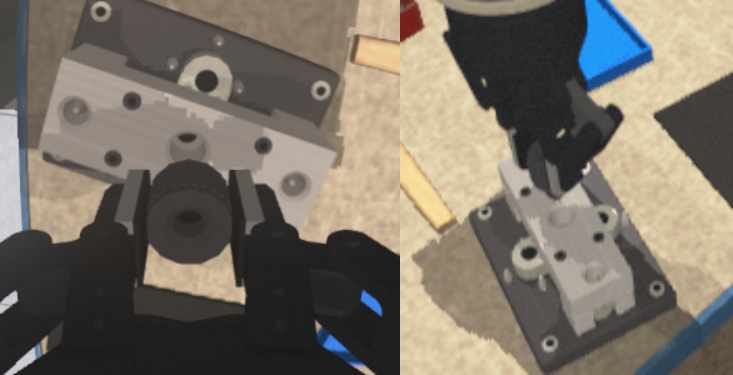

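The bush is out and held; the empty bridge hole shows at crop (187,150).

```bash
python3 - <<'E'
from h import *
f='w4.png';g=lambda u,v:(170+.8*u,150+.8*v);s=np.load('pics/w4.png.npz');print(s['p'])
print('bush-tcp',R.from_quat(s['q']).inv().apply(wpx(f,*g(190,214),s['p'][2]+.0105)-s['p']))
print('hole',wpx(f,*g(187,150),.062))
a,b=wpx(f,*g(76,110),.062),wpx(f,*g(293,184),.062);v=b-a;print('bridge',(a+b)/2,np.linalg.norm(v),np.degrees(np.arctan2(v[1],v[0])))
E
```

```text
[0.44959978 0.08725805 0.11681736]
bush-tcp [ 0.00290375  0.00121571 -0.01049965]
hole [0.44993284 0.0849439  0.062     ]
bridge [0.45011636 0.0854991  0.062     ] 0.10239378540155979 -14.362602646590737
```

```bash
python3 plan.py .452 -.09 .14 5.8 .4535 -.268 .10 5.8 .4535 -.268 .085 5.8
```

```text
t 4.2 at [0.4502 0.0877 0.117 ] yaw 5.89 gap 0.0264 F [-0.3  1.  -1.6] grip 39 j7 0.03
WP 0 -3.54 -0.33 -0.46 0.03 -0.01 0.02; -7.08 -0.66 -0.93 0.06 -0.02 0.04; -10.61 -0.99 -1.39 0.1 -0.03 0.06; -14.15 -1.31 -1.85 0.13 -0.04 0.07; -17.69 -1.64 -2.32 0.16 -0.05 0.09
WP 1 -3.54 -0.33 0.8 0 0 0; -7.09 -0.66 1.6 0 0 0; -10.63 -0.99 2.4 0 0 0; -14.18 -1.32 3.2 0 0 0; -17.72 -1.65 4 0 0 0
WP 2 0 0 0.3 0 0 0; 0 0 0.6 0 0 0; 0 0 0.9 0 0 0; 0 0 1.2 0 0 0; 0 0 1.5 0 0 0
```

Emit:
{"method": "apply_moves", "body": {"motion": "-2.5 -0.2 -1.2 0 0 0; -6 -0.6 -2 0 0 0; -10 -0.9 -2.3 0 0 0; -14 -1.3 -2.3 0 0 0; -17.7 -1.6 -2.3 0 0 0"}}

```text
clock: 4.57
tcp_pos: [0.4512, -0.0922, 0.1384]
tool_rot: [0.67, 0.743, 0.0, 0.0]
wrist_force: [0.8, 0.1, -1.5]
finger_gap: 0.0262
gripper_force: 39.5
```

Emit:
{"method": "apply_moves", "body": {"motion": "-3.7 -0.3 0 0 0 0; -7.7 -0.7 0 0 0 0; -11.7 -1.1 1 0 0 0; -15.5 -1.4 2.5 0 0 0; -17.7 -1.6 4 0 0 0"}}

```text
clock: 4.98
tcp_pos: [0.4532, -0.2722, 0.0978]
tool_rot: [0.671, 0.742, -0.0, 0.001]
wrist_force: [-0.8, 0.2, -1.8]
finger_gap: 0.0264
gripper_force: 39.5
```

Emit:
{"method": "apply_moves", "body": {"motion": "0 0 0.7 0 0 0; 0 0 1.5 0 0 0; 0 0 1.5 0 0 0; 0 0 1.5 0 0 0; 0 0 1.5 0 0 0"}}

```text
clock: 5.4
tcp_pos: [0.4544, -0.2671, 0.0838]
tool_rot: [0.669, 0.743, 0.0, 0.0]
wrist_force: [0.2, -0.2, -2.0]
finger_gap: 0.0268
gripper_force: 39.6
```

```bash
python3 plan.py; python3 -c "
from h import *
wcap('w5.png')
a=cv2.imread('pics/w5.png')[150:450,170:490]
cv2.imwrite('pics/c5.png',cv2.resize(a,(640,600)))"
```

```text
t 5.4 at [ 0.4544 -0.2671  0.0838] yaw 5.98 gap 0.0268 F [ 0.2 -0.2 -2. ] grip 40 j7 0.88
```

View pics/c5.png

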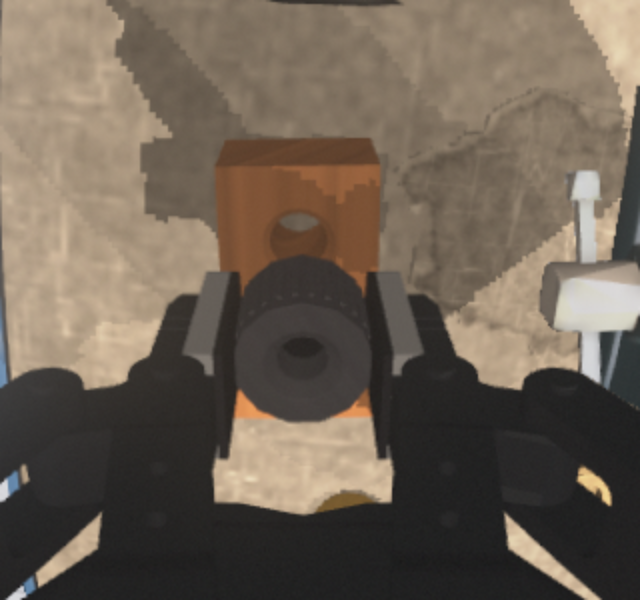

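The block hole is at full-frame (319.5,270), the same place as the bridge hole at grip time (319.6,270). So it's aligned and I can lower.

Emit:
{"method": "apply_moves", "body": {"motion": "0 0 0.7 0 0 0; 0 0 1.2 0 0 0; 0 0 1.6 0 0 0; 0 0 2 0 0 0; 0 0 2.4 0 0 0"}}

```text
clock: 5.87
tcp_pos: [0.4538, -0.268, 0.0588]
tool_rot: [0.67, 0.743, -0.0, -0.0]
wrist_force: [-0.8, -0.5, -1.2]
finger_gap: 0.0266
gripper_force: 39.6
```

Emit:
{"method": "apply_moves", "body": {"motion": "0 0 0.4 0 0 0; 0 0 0.8 0 0 0; 0 0 1.2 0 0 0; 0 0 1.5 0 0 0; 0 0 1.5 0 0 0"}}

```text
clock: 6.28
tcp_pos: [0.4537, -0.268, 0.0438]
tool_rot: [0.67, 0.742, -0.0, -0.0]
wrist_force: [-0.5, 0.8, -0.2]
finger_gap: 0.026
gripper_force: 39.8
```

```bash
python3 plan.py;python3 -c "
from h import *
wcap('w6.png');cap('scene','s6.png')
a=cv2.imread('pics/w6.png')[150:450,170:490];b=cv2.imread('pics/s6.png')[180:300,340:470]
cv2.imwrite('pics/c6.png',np.hstack([cv2.resize(a,(400,375)),cv2.resize(b,(400,375))]))"
```

```text
t 6.3 at [ 0.4537 -0.268   0.0438] yaw 5.88 gap 0.0260 F [-0.5  0.8 -0.2] grip 40 j7 0.92
```

View pics/c6.png

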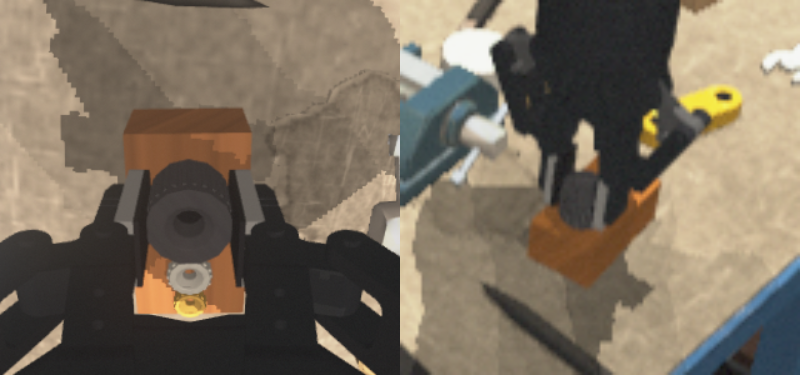

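Bush is in the block's hole with no side force. I'll release and move to the bridge.

Emit:
{"method": "apply_moves", "body": {"motion": "0 0 0 0 0 0; 0 0 0 0 0 0; 0 0 0 0 0 0; 0 0 -2 0 0 0; 0 0 -6 0 0 0", "jaw": 55}}

```text
clock: 6.8
tcp_pos: [0.452, -0.2671, 0.1021]
tool_rot: [0.67, 0.742, -0.001, -0.003]
wrist_force: [0.1, 0.5, -0.4]
finger_gap: 0.0466
gripper_force: 0.0
```

```bash
python3 plan.py .4498 .083 .14 75.9 .4498 .083 .05 75.9
```

```text
t 6.8 at [ 0.452  -0.2671  0.1021] yaw 5.89 gap 0.0466 F [ 0.1  0.5 -0.4] grip 0 j7 0.87
WP 0 2.32 0.22 -0.25 -0.06 -0.04 -4.67; 4.65 0.45 -0.5 -0.11 -0.08 -9.33; 6.97 0.67 -0.75 -0.17 -0.12 -14; 9.29 0.89 -0.99 -0.22 -0.16 -18.67; 11.62 1.12 -1.24 -0.28 -0.19 -23.34
WP 0 2.04 1.13 -0.25 0 0 -4.67; 4.09 2.25 -0.51 0 0 -9.33; 6.13 3.38 -0.76 0 0 -14; 8.18 4.51 -1.01 0 0 -18.67; 10.22 5.63 -1.26 0 0 -23.34
WP 0 1.43 1.84 -0.25 0 0 -4.67; 2.86 3.69 -0.51 0 0 -9.33; 4.29 5.53 -0.76 0 0 -14; 5.72 7.38 -1.01 0 0 -18.67; 7.15 9.22 -1.26 0 0 -23.34
WP 1 0 0 1.8 0 0 0; 0 0 3.6 0 0 0; 0 0 5.4 0 0 0; 0 0 7.2 0 0 0; 0 0 9 0 0 0
```

Emit:
{"method": "apply_moves", "body": {"motion": "2.3 0.2 -0.5 0 0 -4.7; 4.6 0.4 -1 0 0 -9.3; 7 0.7 -1.2 0 0 -14; 9.3 0.9 -1.2 0 0 -18.7; 11.6 1.1 -1.2 0 0 -23.3", "jaw": 88}}

```text
clock: 7.22
tcp_pos: [0.453, -0.1504, 0.1168]
tool_rot: [0.504, 0.864, 0.0, 0.0]
wrist_force: [0.3, 0.3, 0.0]
finger_gap: 0.0753
gripper_force: 0.0
```

Emit:
{"method": "apply_moves", "body": {"motion": "2 1.1 -0.3 0 0 -4.7; 4.1 2.3 -0.5 0 0 -9.3; 6.1 3.4 -0.8 0 0 -14; 8.2 4.5 -1 0 0 -18.7; 10.2 5.6 -1.3 0 0 -23.3"}}

```text
clock: 7.63
tcp_pos: [0.4518, -0.0339, 0.1296]
tool_rot: [0.32, 0.948, 0.0, 0.0]
wrist_force: [0.3, -0.0, -0.0]
finger_gap: 0.0752
gripper_force: 0.0
```

Emit:
{"method": "apply_moves", "body": {"motion": "1.8 2.2 -0.3 0 0 -5.5; 3.6 4.6 -0.5 0 0 -11; 5.4 6.9 -0.8 0 0 -16.5; 6.8 8.7 -1 0 0 -21.5; 7.1 9.2 -1.3 0 0 -23.3"}}

```text
clock: 8.05
tcp_pos: [0.4515, 0.0846, 0.1426]
tool_rot: [0.119, 0.993, 0.0, 0.0]
wrist_force: [0.4, 0.6, -0.2]
finger_gap: 0.0752
gripper_force: 0.0
```

```bash
python3 plan.py .4498 .083 .05 75.9; python3 -c "
from h import *
wcap('w7.png')
a=cv2.imread('pics/w7.png')[120:420,160:480]
cv2.imwrite('pics/c7.png',cv2.resize(a,(640,600)))"
```

```text
t 8.1 at [0.4515 0.0846 0.1426] yaw 76.32 gap 0.0752 F [ 0.4  0.6 -0.2] grip 0 j7 1.14
WP 0 0.03 -0.04 1.85 0.01 0 0.08; 0.05 -0.08 3.7 0.02 0 0.17; 0.08 -0.12 5.56 0.03 0.01 0.25; 0.1 -0.17 7.41 0.04 0.01 0.34; 0.13 -0.21 9.26 0.05 0.01 0.42
```

View pics/c7.png

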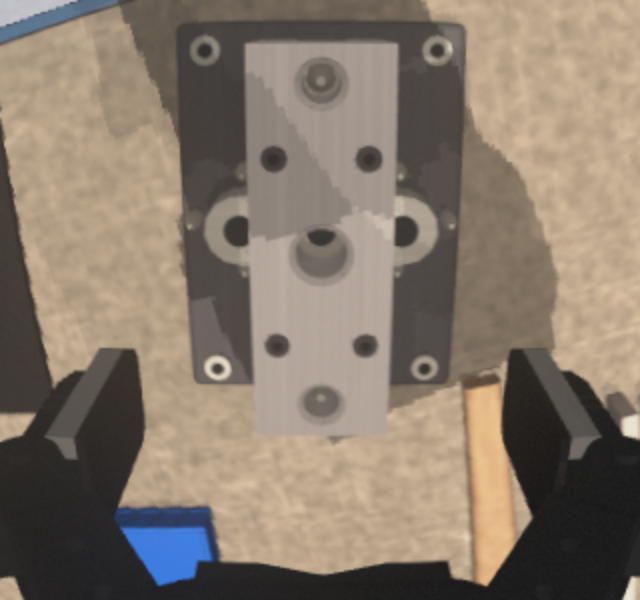

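The bridge is centred between the fingers and square to them (hole at crop (321,255), dowels above and below it). I'll descend and grip.

Emit:
{"method": "apply_moves", "body": {"motion": "0 0 3 0 0 0; 0.1 0 6 0 0 0; 0.1 0 8 0 0 0; 0.1 0 9.2 0 0 0; 0.1 0 9.2 0 0 0"}}

```text
clock: 8.52
tcp_pos: [0.4495, 0.0799, 0.0483]
tool_rot: [0.125, 0.992, -0.001, -0.002]
wrist_force: [-0.2, 0.6, 0.0]
finger_gap: 0.0754
gripper_force: 0.0
```

Emit:
{"method": "apply_moves", "body": {"motion": "0 0 0 0 0 0; 0 0 0 0 0 0; 0 0 0 0 0 0; 0 0 0 0 0 0; 0 0 0 0 0 0", "jaw": 30, "force": 60}}

```text
clock: 8.93
tcp_pos: [0.4518, 0.0819, 0.0518]
tool_rot: [0.124, 0.992, 0.001, 0.001]
wrist_force: [-0.9, 3.0, 8.9]
finger_gap: 0.0427
gripper_force: 60.9
```

```bash
python3 plan.py
```

```text
t 8.9 at [0.4518 0.0819 0.0518] yaw 75.80 gap 0.0427 F [-0.9  3.   8.9] grip 61 j7 1.18
```

Emit:
{"method": "apply_moves", "body": {"motion": "0 0 -0.5 0 0 0; 0 0 -1.5 0 0 0; 0 0 -3 0 0 0; 0 0 -4.5 0 0 0; 0 0 -6 0 0 0"}}

```text
clock: 9.35
tcp_pos: [0.4507, 0.081, 0.1119]
tool_rot: [0.124, 0.992, -0.0, 0.0]
wrist_force: [-0.6, 0.5, -3.2]
finger_gap: 0.0425
gripper_force: 63.4
```

```bash
python3 plan.py .438 -.083 .117 81.1 .4387 -.0846 .06 81.1
```

```text
t 9.3 at [0.4507 0.081  0.1119] yaw 75.76 gap 0.0425 F [-0.6  0.5 -3.2] grip 63 j7 1.15
WP 0 -0.56 -3.24 -0.1 -0 0.01 -1.07; -1.12 -6.48 -0.2 -0 0.01 -2.14; -1.69 -9.73 -0.31 -0 0.02 -3.2; -2.25 -12.97 -0.41 -0 0.02 -4.27; -2.81 -16.21 -0.51 -0 0.03 -5.34
WP 1 -0.02 -0.03 1.14 0 0 0; -0.04 -0.06 2.28 0 0 0; -0.06 -0.09 3.42 0 0 0; -0.08 -0.12 4.56 0 0 0; -0.09 -0.15 5.7 0 0 0
```

Emit:
{"method": "apply_moves", "body": {"motion": "-0.3 -2 -0.2 0 0 -1; -1 -6 -0.5 0 0 -2.1; -1.7 -10 -0.5 0 0 -3.2; -2.4 -14 -0.5 0 0 -4.3; -2.8 -16.4 -0.5 0 0 -5.3"}}

```text
clock: 9.77
tcp_pos: [0.4368, -0.0885, 0.1166]
tool_rot: [0.079, 0.997, -0.0, 0.001]
wrist_force: [-0.2, -0.2, -3.3]
finger_gap: 0.0425
gripper_force: 63.5
```

Emit:
{"method": "apply_moves", "body": {"motion": "0 0 1 0 0 0; 0 0 2.5 0 0 0; 0 0 3.5 0 0 0; 0 0 4 0 0 0; 0 0 4 0 0 0"}}

```text
clock: 10.18
tcp_pos: [0.4372, -0.0842, 0.0748]
tool_rot: [0.077, 0.997, -0.0, -0.001]
wrist_force: [-0.4, -0.4, -4.1]
finger_gap: 0.0425
gripper_force: 63.4
```

```bash
python3 plan.py .4385 -.085 .039 81.1; python3 -c "
from h import *
wcap('w8.png');cap('top','t8.png')
a=cv2.imread('pics/w8.png')[100:400,160:480];b=cv2.imread('pics/t8.png')[245:345,230:320]
cv2.imwrite('pics/c8.png',np.hstack([cv2.resize(a,(480,450)),cv2.resize(b,(300,450))]))"
```

```text
t 10.2 at [ 0.4372 -0.0842  0.0748] yaw 81.11 gap 0.0425 F [-0.4 -0.4 -4.1] grip 63 j7 1.66
WP 0 -0.03 -0.01 0.72 -0 -0.02 0; -0.06 -0.02 1.43 -0 -0.03 0; -0.09 -0.03 2.15 -0.01 -0.05 0.01; -0.12 -0.04 2.87 -0.01 -0.06 0.01; -0.15 -0.05 3.58 -0.01 -0.08 0.01
```

View pics/c8.png

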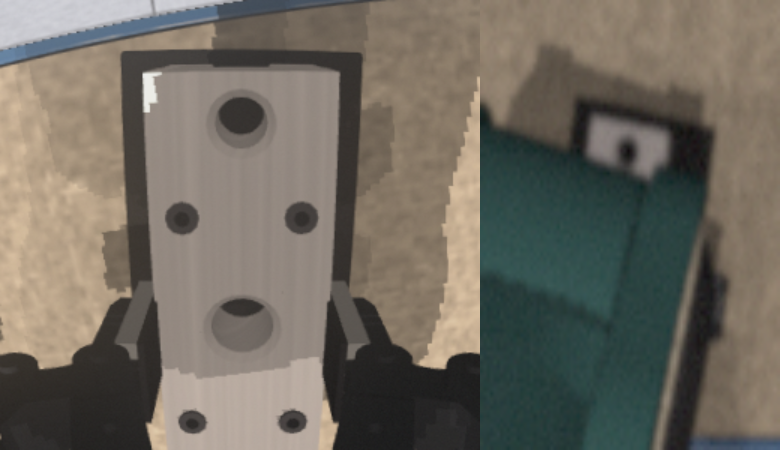

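The bridge hangs squarely over the mat, centred left to right. I'll check the margin at the near end: mat edge at crop row 52, bridge top edge at row 71.

```bash
python3 - <<'E'
from h import *
g=lambda u,v:(160+u/1.5,100+v/1.5)
print('mat end mid',wpx('w8.png',*g(242,52),.004),'bridge end',wpx('w8.png',*g(240,71),.085),'hole',wpx('w8.png',*g(241,325),.085),'mat sides',wpx('w8.png',*g(124,100),.004),wpx('w8.png',*g(360,100),.004))
E
```

```text
mat end mid [ 0.36899966 -0.07362334  0.004     ] bridge end [ 0.37198144 -0.07451402  0.085     ] hole [ 0.43309236 -0.08395064  0.085     ] mat sides [ 0.37902085 -0.11950345  0.004     ] [ 0.39264012 -0.03305518  0.004     ]
```

Emit:
{"method": "apply_moves", "body": {"motion": "-0.1 0 1 0 0 0; -0.1 0 2 0 0 0; -0.1 0 2.8 0 0 0; -0.1 0 3.3 0 0 0; -0.1 0 3.6 0 0 0"}}

```text
clock: 10.7
tcp_pos: [0.4381, -0.0846, 0.0383]
tool_rot: [0.078, 0.997, -0.0, -0.001]
wrist_force: [0.2, 0.2, -3.7]
finger_gap: 0.0426
gripper_force: 63.6
```

Emit:
{"method": "apply_moves", "body": {"motion": "0 0 0.1 0 0 0; 0 0 0.1 0 0 0; 0 0 0.1 0 0 0; 0 0 0.1 0 0 0; 0 0 0.1 0 0 0"}}

```text
clock: 11.12
tcp_pos: [0.4387, -0.0847, 0.0384]
tool_rot: [0.078, 0.997, -0.0, 0.0]
wrist_force: [-0.5, -1.5, -3.2]
finger_gap: 0.0425
gripper_force: 63.5
```

```bash
python3 plan.py
```

```text
t 11.1 at [ 0.4387 -0.0847  0.0384] yaw 81.09 gap 0.0425 F [-0.5 -1.5 -3.2] grip 64 j7 1.69
```

Emit:
{"method": "apply_moves", "body": {"motion": "0 0 0.05 0 0 0; 0 0 0.1 0 0 0; 0 0 0.12 0 0 0; 0 0 0.12 0 0 0; 0 0 0.12 0 0 0"}}

```text
clock: 11.53
tcp_pos: [0.4387, -0.0847, 0.0377]
tool_rot: [0.078, 0.997, 0.0, 0.0]
wrist_force: [-6.2, 0.5, 19.5]
finger_gap: 0.0425
gripper_force: 66.2
```

Emit:
{"method": "apply_moves", "body": {"motion": "0 0 0 0 0 0; 0 0 0 0 0 0; 0 0 0 0 0 0; 0 0 0 0 0 0; 0 0 0 0 0 0", "jaw": 80}}

```text
clock: 11.95
tcp_pos: [0.4386, -0.0847, 0.0371]
tool_rot: [0.078, 0.997, -0.0, -0.0]
wrist_force: [-0.4, 0.4, 1.1]
finger_gap: 0.0684
gripper_force: 0.0
```

Emit:
{"method": "apply_moves", "body": {"motion": "0 0 -1 0 0 0; 0 0 -3 0 0 0; 0 0 -5 0 0 0; 0 0 -7 0 0 0; 0 0 -8 0 0 0"}}

```text
clock: 12.37
tcp_pos: [0.4393, -0.0849, 0.1197]
tool_rot: [0.078, 0.997, -0.0, 0.001]
wrist_force: [0.3, 0.5, 0.2]
finger_gap: 0.0683
gripper_force: 0.0
```

```bash
python3 plan.py .45 .083 .12 -13.9
```

```text
t 12.4 at [ 0.4393 -0.0849  0.1197] yaw 81.08 gap 0.0683 F [0.3 0.5 0.2] grip 0 j7 1.63
WP 0 0.1 1.12 -0 0.01 0.03 6.33; 0.21 2.23 -0 0.02 0.05 12.66; 0.31 3.35 -0.01 0.03 0.08 19; 0.41 4.47 -0.01 0.04 0.11 25.33; 0.52 5.58 -0.01 0.05 0.14 31.66
WP 0 0.67 0.9 -0 0 0 6.33; 1.35 1.79 -0 0 0 12.66; 2.02 2.69 -0.01 0 0 19; 2.7 3.59 -0.01 0 0 25.33; 3.37 4.48 -0.01 0 0 31.66
WP 0 1.04 0.41 -0 0 0 6.33; 2.09 0.82 -0 0 0 12.66; 3.13 1.23 -0.01 0 0 19; 4.18 1.64 -0.01 0 0 25.33; 5.22 2.05 -0.01 0 0 31.66
```

Emit:
{"method": "apply_moves", "body": {"motion": "0.1 1.1 0 0 0 6.3; 0.2 2.2 0 0 0 12.7; 0.3 3.3 0 0 0 19; 0.4 4.5 0 0 0 25.3; 0.5 5.6 0 0 0 31.7", "jaw": 50}}

```text
clock: 12.78
tcp_pos: [0.4423, -0.0279, 0.1174]
tool_rot: [0.35, 0.937, 0.0, 0.0]
wrist_force: [0.1, 1.1, -0.1]
finger_gap: 0.0428
gripper_force: 0.0
```

Emit:
{"method": "apply_moves", "body": {"motion": "0.7 0.9 0 0 0 6.3; 1.3 1.8 0 0 0 12.7; 2 2.7 0 0 0 19; 2.7 3.6 0 0 0 25.3; 3.4 4.5 0 0 0 31.7"}}

```text
clock: 13.2
tcp_pos: [0.4457, 0.0283, 0.1173]
tool_rot: [0.592, 0.806, 0.0, -0.0]
wrist_force: [-0.5, 0.0, -0.7]
finger_gap: 0.0429
gripper_force: 0.0
```

Emit:
{"method": "apply_moves", "body": {"motion": "1 0.4 0 0 0 6.3; 2.1 0.8 0 0 0 12.7; 3.1 1.2 0 0 0 19; 4.3 1.7 0 0 0 25.5; 5.2 2 0 0 0 31.7"}}

```text
clock: 13.62
tcp_pos: [0.4491, 0.0843, 0.1173]
tool_rot: [0.79, 0.614, 0.0, -0.0]
wrist_force: [0.1, -0.3, 0.2]
finger_gap: 0.0428
gripper_force: 0.0
```

Emit:
{"method": "apply_moves", "body": {"motion": "0 0 0 0 0 0; 0 0 0 0 0 0; 0 0 0 0 0 0; 0 0 0 0 0 0; 0 0 0 0 0 0"}}

```text
clock: 14.03
tcp_pos: [0.4491, 0.0827, 0.1172]
tool_rot: [0.788, 0.616, 0.0, 0.0]
wrist_force: [0.3, -0.7, 0.6]
finger_gap: 0.0425
gripper_force: 0.0
```

```bash
python3 plan.py .4498 .083 .07 -13.9 .4498 .083 .03 -13.9; python3 -c "
from h import *
wcap('w9.png');cap('top','t9.png')
a=cv2.imread('pics/w9.png')[120:420,160:480];b=cv2.imread('pics/t9.png')[245:345,230:320]
cv2.imwrite('pics/c9.png',np.hstack([cv2.resize(a,(480,450)),cv2.resize(b,(300,450))]))"
```

```text
t 14.0 at [0.4491 0.0827 0.1172] yaw -13.97 gap 0.0425 F [ 0.3 -0.7  0.6] grip 0 j7 -0.28
WP 0 0.01 0.01 0.94 0 0 -0.01; 0.02 0.02 1.89 0 0 -0.03; 0.03 0.04 2.83 0 0 -0.04; 0.04 0.05 3.77 0 0 -0.05; 0.05 0.06 4.72 0 0 -0.07
WP 1 0 0 0.8 0 0 0; 0 0 1.6 0 0 0; 0 0 2.4 0 0 0; 0 0 3.2 0 0 0; 0 0 4 0 0 0
```

View pics/c9.png

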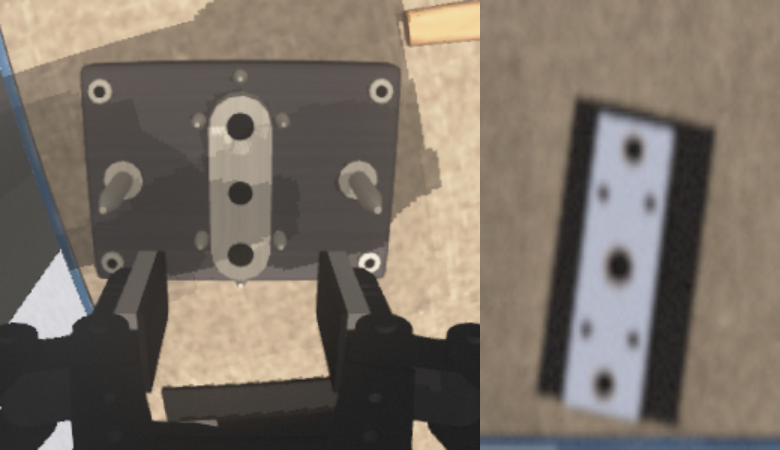

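The nest is clear: the link is centred between the fingers, its middle hole at crop (240,193), and the bridge stands properly on the mat. I'll grip the link.

Emit:
{"method": "apply_moves", "body": {"motion": "0 0 3 0 0 0; 0 0 5.5 0 0 0; 0 0 7.5 0 0 0; 0 0 8.3 0 0 0; 0 0 8.7 0 0 0"}}

```text
clock: 14.55
tcp_pos: [0.4486, 0.0829, 0.0292]
tool_rot: [0.788, 0.616, -0.001, -0.0]
wrist_force: [0.1, -0.2, 0.0]
finger_gap: 0.0431
gripper_force: 0.0
```

Emit:
{"method": "apply_moves", "body": {"motion": "0 0 0 0 0 0; 0 0 0 0 0 0; 0 0 0 0 0 0; 0 0 0 0 0 0; 0 0 0 0 0 0", "jaw": 10}}

```text
clock: 14.97
tcp_pos: [0.4495, 0.0836, 0.0308]
tool_rot: [0.788, 0.616, 0.001, 0.0]
wrist_force: [-1.6, -0.3, 8.8]
finger_gap: 0.0236
gripper_force: 60.1
```

Emit:
{"method": "apply_moves", "body": {"motion": "0 0 -0.5 0 0 0; 0 0 -1.5 0 0 0; 0 0 -3 0 0 0; 0 0 -5.5 0 0 0; 0 0 -8 0 0 0"}}

```text
clock: 15.38
tcp_pos: [0.4486, 0.0829, 0.1115]
tool_rot: [0.788, 0.615, -0.001, 0.0]
wrist_force: [-0.4, 0.0, -1.0]
finger_gap: 0.0236
gripper_force: 59.1
```

```bash
python3 - <<'E'
from h import *
g=lambda u,v:(160+u/1.5,120+v/1.5);s=np.load('pics/w9.png.npz');print(s['p'])
for n,u,v,z in[('mid',240,193,.037),('h1',240,126,.037),('h2',240,254,.037),('end1',241,95,.037),('end2',241,280,.037),('pinf',241,76,.031),('dowL',105,210,.058),('dowR',377,210,.058)]: print(n,R.from_quat(s['q']).inv().apply(wpx('w9.png',*g(u,v),z)-s['p'])[:2].round(4))
E
python3 plan.py .6365 -.0596 .12 -8.8 .6365 -.0596 .06 -8.8
```

```text
[0.44909872 0.08267299 0.11718438]
mid [0.0018 0.0003]
h1 [0.0293 0.0004]
h2 [-0.0253  0.0003]
end1 [0.0415 0.0008]
end2 [-0.0376  0.0007]
pinf [0.0482 0.0008]
dowL [ 0.002  -0.0503]
dowR [0.0019 0.0517]
t 15.4 at [0.4486 0.0829 0.1115] yaw -14.04 gap 0.0236 F [-0.4  0.  -1. ] grip 59 j7 -0.27
WP 0 -0.93 2.17 -0.09 -0.01 0.01 -0.52; -1.85 4.34 -0.17 -0.02 0.02 -1.05; -2.78 6.51 -0.26 -0.03 0.03 -1.57; -3.71 8.67 -0.34 -0.03 0.04 -2.09; -4.64 10.84 -0.43 -0.04 0.05 -2.62
WP 0 -1.03 2.12 -0.09 0 0 -0.52; -2.05 4.25 -0.17 0 0 -1.05; -3.08 6.37 -0.26 0 0 -1.57; -4.1 8.5 -0.34 0 0 -2.09; -5.13 10.62 -0.43 0 0 -2.62
WP 1 0 0 1.2 0 0 0; 0 0 2.4 0 0 0; 0 0 3.6 0 0 0; 0 0 4.8 0 0 0; 0 0 6 0 0 0
```

```bash
python3 plan.py .6365 -.0596 .12 81.2 .6365 -.0596 .05 81.2
```

```text
t 15.4 at [0.4486 0.0829 0.1115] yaw -14.04 gap 0.0236 F [-0.4  0.  -1. ] grip 59 j7 -0.27
WP 0 -0.62 1.45 -0.06 -0.01 0.01 -6.35; -1.24 2.89 -0.11 -0.02 0.02 -12.7; -1.85 4.34 -0.17 -0.03 0.02 -19.05; -2.47 5.78 -0.23 -0.04 0.03 -25.4; -3.09 7.23 -0.29 -0.05 0.04 -31.75
WP 0 -1.29 0.9 -0.06 0 0 -6.35; -2.57 1.81 -0.11 0 0 -12.7; -3.86 2.71 -0.17 0 0 -19.05; -5.15 3.62 -0.23 0 0 -25.4; -6.43 4.52 -0.28 0 0 -31.75
WP 0 -1.57 0.09 -0.06 0 0 -6.35; -3.14 0.18 -0.11 0 0 -12.7; -4.71 0.28 -0.17 0 0 -19.05; -6.28 0.37 -0.23 0 0 -25.4; -7.85 0.46 -0.28 0 0 -31.75
WP 1 0 0 1.4 0 0 0; 0 0 2.8 0 0 0; 0 0 4.2 0 0 0; 0 0 5.6 0 0 0; 0 0 7 0 0 0
```

Emit:
{"method": "apply_moves", "body": {"motion": "-0.6 1.4 0 0 0 -6.3; -1.2 2.9 0 0 0 -12.7; -1.9 4.3 0 0 0 -19; -2.5 5.8 0 0 0 -25.4; -3.1 7.2 -0.3 0 0 -31.8"}}

```text
clock: 15.8
tcp_pos: [0.5118, 0.0352, 0.1138]
tool_rot: [0.587, 0.81, -0.0, 0.0]
wrist_force: [-0.4, -0.2, -2.3]
finger_gap: 0.0236
gripper_force: 59.1
```

Emit:
{"method": "apply_moves", "body": {"motion": "-1.3 0.9 0 0 0 -6.3; -2.6 1.8 0 0 0 -12.7; -3.9 2.7 0 0 0 -19; -5.1 3.6 0 0 0 -25.4; -6.4 4.5 -0.3 0 0 -31.8"}}

```text
clock: 16.22
tcp_pos: [0.574, -0.012, 0.1167]
tool_rot: [0.343, 0.939, -0.0, -0.0]
wrist_force: [-0.1, -0.2, -2.0]
finger_gap: 0.0235
gripper_force: 59.1
```

Emit:
{"method": "apply_moves", "body": {"motion": "-1.6 0.1 0 0 0 -6.3; -3.1 0.2 0 0 0 -12.7; -4.7 0.3 0 0 0 -19; -6.3 0.4 0 0 0 -25.4; -7.8 0.5 -0.3 0 0 -31.8"}}

```text
clock: 16.63
tcp_pos: [0.6367, -0.059, 0.1197]
tool_rot: [0.073, 0.997, -0.001, -0.0]
wrist_force: [0.1, 0.5, -1.9]
finger_gap: 0.0236
gripper_force: 59.1
```

Emit:
{"method": "apply_moves", "body": {"motion": "0 0 2 0 0 0; 0 0 4 0 0 0; 0 0 6 0 0 0; 0 0 7 0 0 0; 0 0 7 0 0 0"}}

```text
clock: 17.05
tcp_pos: [0.6353, -0.0582, 0.0477]
tool_rot: [0.075, 0.997, -0.0, -0.002]
wrist_force: [-1.0, -0.3, -1.4]
finger_gap: 0.0239
gripper_force: 59.1
```

```bash
python3 plan.py .6365 -.0596 .0135 81.2
```

```text
t 17.1 at [ 0.6353 -0.0582  0.0477] yaw 81.39 gap 0.0239 F [-1.  -0.3 -1.4] grip 59 j7 1.54
WP 0 -0.03 -0.02 0.68 -0.01 -0.03 0.04; -0.06 -0.05 1.37 -0.03 -0.07 0.08; -0.09 -0.07 2.05 -0.04 -0.1 0.12; -0.12 -0.1 2.74 -0.05 -0.14 0.15; -0.15 -0.12 3.42 -0.07 -0.17 0.19
```

Emit:
{"method": "apply_moves", "body": {"motion": "0 0 1 0 0 0; 0 0 2 0 0 0; 0 0 2.8 0 0 0; 0 0 3.3 0 0 0; 0 0 3.5 0 0 0"}}

```text
clock: 17.47
tcp_pos: [0.6361, -0.0581, 0.0133]
tool_rot: [0.075, 0.997, -0.0, -0.0]
wrist_force: [-0.1, -0.2, -1.5]
finger_gap: 0.0234
gripper_force: 59.1
```

Emit:
{"method": "apply_moves", "body": {"motion": "0 0 0.1 0 0 0; 0 0 0.1 0 0 0; 0 0 0.1 0 0 0; 0 0 0.1 0 0 0; 0 0 0.1 0 0 0"}}

```text
clock: 17.88
tcp_pos: [0.6367, -0.0581, 0.0135]
tool_rot: [0.075, 0.997, -0.0, 0.0]
wrist_force: [1.0, -1.2, -1.3]
finger_gap: 0.0238
gripper_force: 59.1
```

Emit:
{"method": "apply_moves", "body": {"motion": "0 0 0.1 0 0 0; 0 0 0.15 0 0 0; 0 0 0.15 0 0 0; 0 0 0.15 0 0 0; 0 0 0.15 0 0 0"}}

```text
clock: 18.3
tcp_pos: [0.6365, -0.0581, 0.0116]
tool_rot: [0.075, 0.997, -0.0, 0.0]
wrist_force: [0.4, 0.1, -1.9]
finger_gap: 0.0238
gripper_force: 59.1
```

Emit:
{"method": "apply_moves", "body": {"motion": "0 0 0 0 0 0; 0 0 0 0 0 0; 0 0 0 0 0 0; 0 0 0 0 0 0; 0 0 0 0 0 0", "jaw": 48}}

```text
clock: 18.72
tcp_pos: [0.6365, -0.0581, 0.0117]
tool_rot: [0.075, 0.997, -0.0, 0.0]
wrist_force: [-0.2, -0.5, -0.6]
finger_gap: 0.0407
gripper_force: 0.0
```

Emit:
{"method": "apply_moves", "body": {"motion": "0 0 -1 0 0 0; 0 0 -4 0 0 0; 0 0 -8 0 0 0; 0 0 -12 0 0 0; 0 0 -15 0 0 0"}}

```text
clock: 19.13
tcp_pos: [0.637, -0.0583, 0.1658]
tool_rot: [0.075, 0.997, -0.0, 0.001]
wrist_force: [-0.2, -0.2, 0.7]
finger_gap: 0.041
gripper_force: 0.0
```

```bash
python3 plan.py .46 -.15 .165 48 .4776 -.4213 .117 -16.3 .4776 -.4213 .094 -16.3
```

```text
t 19.1 at [ 0.637  -0.0583  0.1658] yaw 81.38 gap 0.0410 F [-0.2 -0.2  0.7] grip 0 j7 1.52
WP 0 1.61 -1.17 0 0.01 0.03 3.34; 3.22 -2.34 0.01 0.01 0.06 6.68; 4.84 -3.52 0.01 0.02 0.09 10.01; 6.45 -4.69 0.01 0.02 0.12 13.35; 8.06 -5.86 0.02 0.03 0.15 16.69
WP 0 1.21 -1.59 0.01 0 0 3.34; 2.42 -3.17 0.02 0 0 6.68; 3.62 -4.76 0.02 0 0 10.01; 4.83 -6.34 0.03 0 0 13.35; 6.04 -7.93 0.04 0 0 16.69
WP 1 -1.95 -1.9 0.48 0 0 6.43; -3.89 -3.8 0.96 0 0 12.86; -5.84 -5.7 1.44 0 0 19.29; -7.78 -7.59 1.92 0 0 25.72; -9.73 -9.49 2.4 0 0 32.15
WP 1 -2.66 -0.57 0.48 0 0 6.43; -5.32 -1.14 0.96 0 0 12.86; -7.97 -1.71 1.44 0 0 19.29; -10.63 -2.29 1.92 0 0 25.72; -13.29 -2.86 2.4 0 0 32.15
WP 2 0 0 0.46 0 0 0; 0 0 0.92 0 0 0; 0 0 1.38 0 0 0; 0 0 1.84 0 0 0; 0 0 2.3 0 0 0
```

Emit:
{"method": "apply_moves", "body": {"motion": "1.6 -1.2 0 0 0 3.3; 3.2 -2.3 0 0 0 6.7; 4.8 -3.5 0 0 0 10; 6.4 -4.7 0 0 0 13.3; 8.1 -5.9 0 0 0 16.7"}}

```text
clock: 19.55
tcp_pos: [0.5468, -0.1047, 0.1625]
tool_rot: [0.22, 0.975, 0.0, 0.0]
wrist_force: [0.6, 0.1, 0.5]
finger_gap: 0.0411
gripper_force: 0.0
```

Emit:
{"method": "apply_moves", "body": {"motion": "1.2 -1.6 0 0 0 3.3; 2.4 -3.2 0 0 0 6.7; 3.6 -4.8 0 0 0 10; 4.8 -6.3 0 0 0 13.3; 6 -7.9 0 0 0 16.7"}}

```text
clock: 19.97
tcp_pos: [0.4588, -0.1503, 0.1624]
tool_rot: [0.36, 0.933, 0.0, 0.0]
wrist_force: [0.2, -0.3, 0.4]
finger_gap: 0.0408
gripper_force: 0.0
```

Emit:
{"method": "apply_moves", "body": {"motion": "-1.9 -1.9 0 0 0 6.4; -3.9 -3.8 0 0 0 12.9; -5.8 -5.7 0.5 0 0 19.3; -7.8 -7.6 1.5 0 0 25.7; -9.7 -9.5 2.4 0 0 32.1"}}

```text
clock: 20.38
tcp_pos: [0.4683, -0.287, 0.1383]
tool_rot: [0.605, 0.796, 0.0, 0.001]
wrist_force: [-0.3, 0.7, -0.1]
finger_gap: 0.0411
gripper_force: 0.0
```

Emit:
{"method": "apply_moves", "body": {"motion": "-2.7 -0.6 0.5 0 0 6.4; -5.3 -1.1 1 0 0 12.9; -8 -1.7 1.5 0 0 19.3; -10.6 -2.3 3 0 0 25.7; -13.3 -2.9 4.7 0 0 32.1"}}

```text
clock: 20.8
tcp_pos: [0.4773, -0.4229, 0.0916]
tool_rot: [0.801, 0.598, 0.001, 0.001]
wrist_force: [1.0, 0.0, 0.9]
finger_gap: 0.0411
gripper_force: 0.0
```

Emit:
{"method": "apply_moves", "body": {"motion": "0 0 0 0 0 0; 0 0 0 0 0 0; 0 0 0 0 0 0; 0 0 0 0 0 0; 0 0 0 0 0 0"}}

```text
clock: 21.22
tcp_pos: [0.4773, -0.4207, 0.0916]
tool_rot: [0.799, 0.601, 0.001, 0.0]
wrist_force: [0.2, -0.7, -0.2]
finger_gap: 0.041
gripper_force: 0.0
```

```bash
cat > bl.py <<'E'
import sys;from h import *
f=sys.argv[1];z=float(sys.argv[2]);wcap(f);s=np.load('pics/'+f+'.npz');im=s['img'].astype(int)
m=((im[...,0]>im[...,2]+70)&(im[...,1]>im[...,2]+60)).astype(np.uint8)
n,l,st,ce=cv2.connectedComponentsWithStats(m)
k=[i for i in range(1,n) if st[i,4]>300]
for i in k:
    print('comp',st[i],ce[i].round(1))
i=min(k,key=lambda i:np.hypot(ce[i][0]-320,ce[i][1]-250))
c=max(cv2.findContours((l==i).astype(np.uint8),0,2)[0],key=len)[:,0]
w=np.array([R.from_quat(s['q']).inv().apply(wpx(f,*p,z)-s['p'])[:2] for p in c])
r=cv2.minAreaRect((w*1000).astype(np.float32));print('tool frame rect mm',np.round(r[0],1),np.round(r[1],1),round(r[2],2),'tcp',s['p'])
E
python3 bl.py w10.png .014; python3 plan.py
```

```text
comp [ 301  188   41   63 1775] [321.4 219. ]
tool frame rect mm [20.6  1.1] [37.3 23.8] 0.89 tcp [ 0.47727493 -0.42065737  0.09161212]
t 21.3 at [ 0.4772 -0.4207  0.0915] yaw -16.12 gap 0.0411 F [ 0.7 -0.1 -0.2] grip 0 j7 0.72
```

```bash
python3 - <<'E'
from h import *
s=np.load('pics/w10.png.npz');im=s['img'];h=cv2.cvtColor(im,cv2.COLOR_RGB2HSV)
for v in range(150,330,8): print(v,im[v,320],h[v,320],im[v,309])
E
```

```text
150 [115 101  86] [ 16  64 115] [107  95  80]
158 [110  96  81] [ 16  67 110] [110  97  83]
166 [125 110  93] [ 16  65 125] [114 101  85]
174 [119 105  89] [ 16  64 119] [112  98  83]
182 [118 105  88] [ 17  65 118] [114 101  85]
190 [179 135  68] [ 18 158 179] [105  81  46]
198 [162 123  64] [ 18 154 162] [177 134  69]
206 [53 46 38] [16 72 53] [174 130  67]
214 [55 47 41] [13 65 55] [209 157  78]
222 [198 148  74] [ 18 160 198] [184 140  70]
230 [171 128  65] [ 18 158 171] [175 132  67]
238 [169 127  63] [ 18 160 169] [175 131  67]
246 [136 102  54] [ 18 154 136] [141 107  56]
254 [138 104  57] [ 17 150 138] [139 106  56]
262 [135 103  55] [ 18 151 135] [138 104  55]
270 [137 104  56] [ 18 151 137] [139 106  57]
278 [138 105  57] [ 18 150 138] [139 105  57]
286 [65 54 39] [ 17 102  65] [139 105  56]
294 [56 49 41] [16 68 56] [156 119  62]
302 [165 124  65] [ 18 155 165] [232 208 100]
310 [216 179 108] [ 20 128 216] [169 148 125]
318 [174 154 130] [ 16  64 174] [179 158 133]
326 [175 155 130] [ 17  66 175] [168 148 124]
```

```bash
python3 - <<'E'
from h import *
f='w10.png';s=np.load('pics/'+f+'.npz');h=cv2.cvtColor(s['img'],cv2.COLOR_RGB2HSV)
m=((h[...,1]>110)&(abs(h[...,0].astype(int)-18)<5)).astype(np.uint8);n,l,st,ce=cv2.connectedComponentsWithStats(m)
i=l[250,320];print(st[i],ce[i]);c=max(cv2.findContours((l==i).astype(np.uint8),0,2)[0],key=len)
full=np.zeros_like(m);cv2.drawContours(full,[c],-1,1,-1);n2,l2,st2,ce2=cv2.connectedComponentsWithStats(full&(1-(l==i).astype(np.uint8)))
T=lambda u,v:(R.from_quat(s['q']).inv().apply(wpx(f,u,v,.014)-s['p'])[:2]*1000).round(1)
for j in range(1,n2):
    if st2[j,4]>30: print('hole',ce2[j],st2[j,4],T(*ce2[j]))
w=np.array([T(*p) for p in c[:,0]]);r=cv2.minAreaRect(w.astype(np.float32));print(np.round(r[0],1),r[1],r[2])
E
```

```text
[ 300  184   44  127 4361] [321.07888099 245.10914928]
hole [321.25641026 207.58974359] 234 [27.7  1.1]
hole [320.43283582 293.44776119] 201 [-26.9   0.5]
[1.5 0.9] (80.15528869628906, 25.199947357177734) 1.0741705894470215
```

Emit:
{"method": "apply_moves", "body": {"motion": "-0.1 0.05 3 0 0 0.8; -0.1 0.05 5 0 0 0.8; -0.1 0.05 7 0 0 0.8; -0.1 0.05 7.8 0 0 0.8; -0.1 0.05 8 0 0 0.8"}}

```text
clock: 21.68
tcp_pos: [0.4764, -0.4218, 0.0097]
tool_rot: [0.804, 0.595, -0.0, -0.001]
wrist_force: [-0.3, 0.7, 0.5]
finger_gap: 0.0412
gripper_force: 0.0
```

Emit:
{"method": "apply_moves", "body": {"motion": "0 0 0 0 0 0; 0 0 0 0 0 0; 0 0 0 0 0 0; 0 0 0 0 0 0; 0 0 0 0 0 0", "jaw": 10}}

```text
clock: 22.1
tcp_pos: [0.4773, -0.4229, 0.0118]
tool_rot: [0.804, 0.595, 0.0, 0.001]
wrist_force: [-0.8, 3.1, 8.5]
finger_gap: 0.0232
gripper_force: 60.2
```

Emit:
{"method": "apply_moves", "body": {"motion": "0 0 -1 0 0 0; 0 0 -3 0 0 0; 0 0 -6 0 0 0; 0 0 -10 0 0 0; 0 0 -13 0 0 0"}}

```text
clock: 22.52
tcp_pos: [0.4766, -0.4229, 0.144]
tool_rot: [0.804, 0.595, 0.0, 0.001]
wrist_force: [0.6, -0.1, -3.2]
finger_gap: 0.0232
gripper_force: 59.5
```

```bash
python3 plan.py .45 -.17 .145 -14.1 .4495 .0833 .145 -14.1 .4495 .0833 .06 -14.1
```

```text
t 22.5 at [ 0.4766 -0.4229  0.144 ] yaw -17.04 gap 0.0232 F [ 0.6 -0.1 -3.2] grip 59 j7 0.68
WP 0 2.34 -1 -0.01 0.01 0.01 -0.29; 4.68 -1.99 -0.03 0.02 0.02 -0.59; 7.02 -2.99 -0.04 0.04 0.03 -0.88; 9.36 -3.98 -0.05 0.05 0.03 -1.18; 11.7 -4.98 -0.07 0.06 0.04 -1.47
WP 0 2.37 -0.94 -0.01 0 0 -0.29; 4.73 -1.87 -0.02 0 0 -0.59; 7.1 -2.81 -0.03 0 0 -0.88; 9.46 -3.74 -0.04 0 0 -1.18; 11.83 -4.68 -0.05 0 0 -1.47
WP 1 2.46 -0.62 0 0 0 0; 4.91 -1.24 0 0 0 0; 7.37 -1.87 0 0 0 0; 9.82 -2.49 0 0 0 0; 12.28 -3.11 0 0 0 0
WP 1 2.46 -0.62 0 0 0 0; 4.91 -1.24 0 0 0 0; 7.37 -1.87 0 0 0 0; 9.82 -2.49 0 0 0 0; 12.28 -3.11 0 0 0 0
WP 2 0 -0 1.7 0 0 0; 0 -0 3.4 0 0 0; 0 -0 5.1 0 0 0; 0 -0 6.8 0 0 0; 0 -0 8.5 0 0 0
```

Emit:
{"method": "apply_moves", "body": {"motion": "2.3 -1 0 0 0 -0.3; 4.7 -2 0 0 0 -0.6; 7 -3 0 0 0 -0.9; 9.4 -4 0 0 0 -1.2; 11.7 -5 0 0 0 -1.5"}}

```text
clock: 22.93
tcp_pos: [0.4628, -0.2947, 0.1414]
tool_rot: [0.796, 0.605, 0.0, 0.0]
wrist_force: [0.8, -0.2, -2.5]
finger_gap: 0.0233
gripper_force: 59.5
```

Emit:
{"method": "apply_moves", "body": {"motion": "2.4 -0.9 0 0 0 -0.3; 4.7 -1.9 0 0 0 -0.6; 7.1 -2.8 0 0 0 -0.9; 9.5 -3.7 0 0 0 -1.2; 11.8 -4.7 0 0 0 -1.5"}}

```text
clock: 23.35
tcp_pos: [0.4492, -0.1686, 0.1413]
tool_rot: [0.788, 0.616, 0.0, 0.0]
wrist_force: [1.2, -0.4, -2.8]
finger_gap: 0.0234
gripper_force: 59.4
```

Emit:
{"method": "apply_moves", "body": {"motion": "2.5 -0.6 0 0 0 0; 4.9 -1.2 0 0 0 0; 7.4 -1.9 0 0 0 0; 9.8 -2.5 0 0 0 0; 12.3 -3.1 0 0 0 0"}}

```text
clock: 23.77
tcp_pos: [0.4489, -0.0419, 0.1414]
tool_rot: [0.788, 0.615, 0.0, 0.0]
wrist_force: [0.9, -0.5, -3.1]
finger_gap: 0.0229
gripper_force: 59.4
```

Emit:
{"method": "apply_moves", "body": {"motion": "2.5 -0.6 0 0 0 0; 4.9 -1.2 0 0 0 0; 7.4 -1.9 1 0 0 0; 9.8 -2.5 3 0 0 0; 12.2 -3.1 5.5 0 0 0"}}

```text
clock: 24.18
tcp_pos: [0.4494, 0.0846, 0.0868]
tool_rot: [0.788, 0.616, 0.002, 0.0]
wrist_force: [1.2, -0.1, -2.6]
finger_gap: 0.0235
gripper_force: 59.5
```

Emit:
{"method": "apply_moves", "body": {"motion": "0 0 1 0 0 0; 0 0 1.5 0 0 0; 0 0 2 0 0 0; 0 0 2 0 0 0; 0 0 2 0 0 0"}}

```text
clock: 24.6
tcp_pos: [0.449, 0.0821, 0.0663]
tool_rot: [0.789, 0.615, 0.0, 0.0]
wrist_force: [-0.3, 0.5, -2.5]
finger_gap: 0.0231
gripper_force: 59.5
```

```bash
python3 plan.py .4493 .0824 .05 -14.1; python3 -c "
from h import *
wcap('w11.png')
a=cv2.imread('pics/w11.png')[150:400,180:460]
cv2.imwrite('pics/c11.png',cv2.resize(a,(672,600),interpolation=cv2.INTER_CUBIC))"
```

```text
t 24.6 at [0.449  0.0821 0.0663] yaw -14.10 gap 0.0231 F [-0.3  0.5 -2.5] grip 60 j7 -0.22
WP 0 0.01 0 0.33 0.01 -0 0; 0.01 0.01 0.65 0.02 -0 0; 0.02 0.01 0.98 0.02 -0.01 0; 0.03 0.02 1.3 0.03 -0.01 0; 0.03 0.02 1.63 0.04 -0.01 0
```

View pics/c11.png

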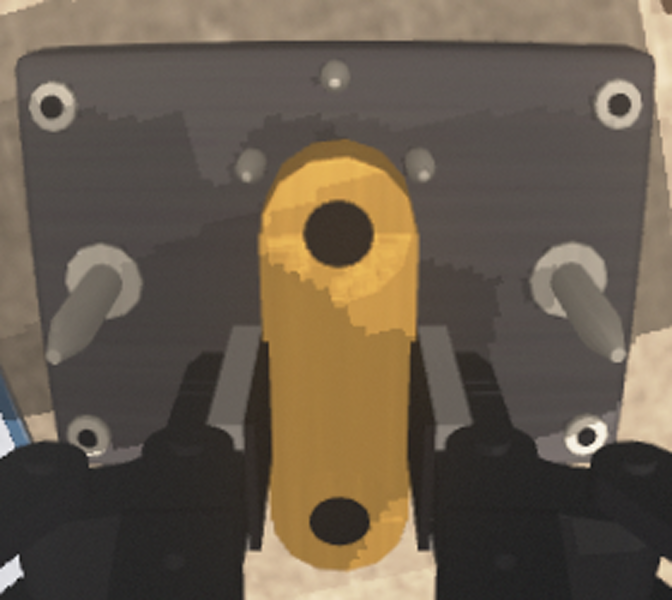

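The blank is held just above the nest: side pins at crop (250,176) and (420,176), end pin (336,84), blank holes (339,233) and (340,521).

```bash
python3 - <<'E'
from h import *
f='w11.png';s=np.load('pics/'+f+'.npz');g=lambda u,v:(180+u/2.4,150+v/2.4);z=s['p'][2]+.0022
T=lambda u,v,z:(R.from_quat(s['q']).inv().apply(wpx(f,*g(u,v),z)-s['p'])[:2]*1000).round(1)
for n,a in dict(pinL=(249,177,.031),pinR=(421,177,.031),end=(336,84,.031),h1=(339,233,z),h2=(340,521,z),e1=(340,156,z),dL=(54,357,.058),dR=(618,354,.058)).items(): print(n,T(*a))
E
```

```text
pinL [ 29.1 -16.5]
pinR [29.1 17.1]
end [47.4  0.5]
h1 [29.9  1. ]
h2 [-24.6   1.2]
e1 [42.1  1.2]
dL [  2.6 -50.9]
dR [ 3.  51.8]
```

Emit:
{"method": "apply_moves", "body": {"motion": "0 -0.06 0.8 0 0 0; 0 -0.06 1.5 0 0 0; 0 -0.06 2 0 0 0; 0 -0.06 2.3 0 0 0; 0 -0.06 2.5 0 0 0"}}

```text
clock: 25.07
tcp_pos: [0.4478, 0.0829, 0.04]
tool_rot: [0.788, 0.616, -0.0, -0.0]
wrist_force: [-0.1, -0.1, -3.6]
finger_gap: 0.0233
gripper_force: 59.6
```

Emit:
{"method": "apply_moves", "body": {"motion": "0 0 0.1 0 0 0; 0 0 0.2 0 0 0; 0 0 0.3 0 0 0; 0 0 0.4 0 0 0; 0 0 0.5 0 0 0"}}

```text
clock: 25.48
tcp_pos: [0.4481, 0.0831, 0.0356]
tool_rot: [0.788, 0.616, 0.0, 0.0]
wrist_force: [0.5, 0.6, -1.8]
finger_gap: 0.0234
gripper_force: 59.6
```

```bash
python3 plan.py
```

```text
t 25.5 at [0.4481 0.0831 0.0356] yaw -14.01 gap 0.0234 F [ 0.5  0.6 -1.8] grip 60 j7 -0.18
```

Emit:
{"method": "apply_moves", "body": {"motion": "0 0 0.05 0 0 0; 0 0 0.1 0 0 0; 0 0 0.12 0 0 0; 0 0 0.12 0 0 0; 0 0 0.12 0 0 0"}}

```text
clock: 25.9
tcp_pos: [0.4481, 0.0831, 0.0347]
tool_rot: [0.788, 0.616, 0.0, -0.0]
wrist_force: [-3.8, 0.2, 9.4]
finger_gap: 0.0231
gripper_force: 61.0
```

Emit:
{"method": "apply_moves", "body": {"motion": "0 0 0 0 0 0; 0 0 0 0 0 0; 0 0 0 0 0 0; 0 0 0 0 0 0; 0 0 0 0 0 0", "jaw": 45}}

```text
clock: 26.32
tcp_pos: [0.448, 0.0831, 0.0344]
tool_rot: [0.788, 0.616, 0.0, 0.0]
wrist_force: [-0.7, -0.0, 0.3]
finger_gap: 0.0388
gripper_force: 0.0
```

Emit:
{"method": "apply_moves", "body": {"motion": "0 0 -1 0 0 0; 0 0 -3 0 0 0; 0 0 -5.5 0 0 0; 0 0 -7.5 0 0 0; 0 0 -8.3 0 0 0"}}

```text
clock: 26.73
tcp_pos: [0.449, 0.0832, 0.1203]
tool_rot: [0.788, 0.615, 0.001, 0.0]
wrist_force: [-0.1, 0.1, -0.1]
finger_gap: 0.0387
gripper_force: 0.0
```

Emit:
{"method": "apply_moves", "body": {"motion": "0 0 0 0 0 0; 0 0 0 0 0 0; 0 0 0 0 0 0; 0 0 0 0 0 0; 0 0 0 0 0 0"}}

```text
clock: 27.15
tcp_pos: [0.4476, 0.0829, 0.1166]
tool_rot: [0.788, 0.616, -0.001, -0.0]
wrist_force: [-0.3, 0.4, 1.4]
finger_gap: 0.0381
gripper_force: 0.0
```

```bash
cat > bl2.py <<'E'
import sys;from h import *
f=sys.argv[1];z=float(sys.argv[2]);wcap(f);s=np.load('pics/'+f+'.npz');h=cv2.cvtColor(s['img'],cv2.COLOR_RGB2HSV)
m=((h[...,1]>110)&(abs(h[...,0].astype(int)-18)<5)).astype(np.uint8);n,l,st,ce=cv2.connectedComponentsWithStats(m)
i=l[250,308];print(st[i],ce[i]);c=max(cv2.findContours((l==i).astype(np.uint8),0,2)[0],key=len)
full=np.zeros_like(m);cv2.drawContours(full,[c],-1,1,-1);n2,l2,st2,ce2=cv2.connectedComponentsWithStats(full&(1-(l==i).astype(np.uint8)))
T=lambda u,v:(R.from_quat(s['q']).inv().apply(wpx(f,u,v,z)-s['p'])[:2]*1000).round(1)
for j in range(1,n2):
    if st2[j,4]>30: print('hole',ce2[j],st2[j,4],T(*ce2[j]))
w=np.array([T(*p) for p in c[:,0]]);r=cv2.minAreaRect(w.astype(np.float32));print(np.round(r[0],1),r[1],r[2])
E
python3 bl2.py w12.png .037; python3 plan.py .4387 -.085 .12 81.1
```

```text
[ 300  180   44  126 4410] [321.70612245 242.14943311]
hole [321.40329218 202.85185185] 243 [30.1  1.2]
hole [321.65789474 288.62105263] 190 [-24.5   1.3]
[3.8 1.2] (25.29999542236328, 79.69998168945312) 90.0
t 27.2 at [0.4477 0.0829 0.1167] yaw -14.02 gap 0.0385 F [ 0.3 -0.   0.3] grip 0 j7 -0.29
WP 0 -1.1 0.21 -0.02 -0.01 0.01 -6.34; -2.2 0.43 -0.04 -0.03 0.02 -12.68; -3.3 0.64 -0.06 -0.04 0.03 -19.02; -4.4 0.85 -0.08 -0.06 0.03 -25.37; -5.5 1.06 -0.1 -0.07 0.04 -31.71
WP 0 -1.05 -0.4 -0.02 0 0 -6.34; -2.1 -0.79 -0.04 0 0 -12.68; -3.14 -1.19 -0.07 0 0 -19.02; -4.19 -1.59 -0.09 0 0 -25.37; -5.24 -1.99 -0.11 0 0 -31.71
WP 0 -0.68 -0.89 -0.02 0 0 -6.34; -1.37 -1.78 -0.04 0 0 -12.68; -2.05 -2.67 -0.07 0 0 -19.02; -2.73 -3.55 -0.09 0 0 -25.37; -3.41 -4.44 -0.11 0 0 -31.71
```

The blank is home: the hole spacing and contact height both match the nest. Back to the bridge.

Emit:
{"method": "apply_moves", "body": {"motion": "-1.1 0.2 0 0 0 -6.3; -2.2 0.4 0 0 0 -12.7; -3.3 0.6 0 0 0 -19; -4.4 0.9 0 0 0 -25.4; -5.5 1.1 0 0 0 -31.7", "jaw": 82}}

```text
clock: 27.62
tcp_pos: [0.4453, 0.0264, 0.1171]
tool_rot: [0.588, 0.809, -0.0, -0.0]
wrist_force: [-0.0, 0.8, 0.1]
finger_gap: 0.0701
gripper_force: 0.0
```

Emit:
{"method": "apply_moves", "body": {"motion": "-1 -0.4 0 0 0 -6.3; -2.1 -0.8 0 0 0 -12.7; -3.1 -1.2 0 0 0 -19; -4.2 -1.6 0 0 0 -25.4; -5.2 -2 0 0 0 -31.7"}}

```text
clock: 28.03
tcp_pos: [0.4419, -0.0293, 0.117]
tool_rot: [0.345, 0.939, -0.0, -0.0]
wrist_force: [1.3, -0.3, 0.3]
finger_gap: 0.0701
gripper_force: 0.0
```

Emit:
{"method": "apply_moves", "body": {"motion": "-0.7 -0.9 0 0 0 -6.3; -1.4 -1.8 0 0 0 -12.7; -2.1 -2.7 0 0 0 -19; -2.8 -3.6 0 0 0 -25.4; -3.4 -4.4 0 0 0 -31.7"}}

```text
clock: 28.45
tcp_pos: [0.439, -0.0849, 0.117]
tool_rot: [0.075, 0.997, -0.0, -0.0]
wrist_force: [0.6, 0.3, -0.2]
finger_gap: 0.0701
gripper_force: 0.0
```

Emit:
{"method": "apply_moves", "body": {"motion": "0 0 0 0 0 0; 0 0 0 0 0 0; 0 0 0 0 0 0; 0 0 0 0 0 0; 0 0 0 0 0 0"}}

```text
clock: 28.87
tcp_pos: [0.4393, -0.0835, 0.1173]
tool_rot: [0.078, 0.997, -0.0, -0.0]
wrist_force: [-0.6, -0.0, 0.4]
finger_gap: 0.0699
gripper_force: 0.0
```

```bash
python3 plan.py .4386 -.0847 .038 81.1
```

```text
t 28.9 at [ 0.4393 -0.0835  0.1173] yaw 81.05 gap 0.0699 F [-0.6 -0.   0.4] grip 0 j7 1.62
WP 0 0.01 -0.03 1.59 -0 -0 -0.01; 0.02 -0.05 3.17 -0 -0 -0.02; 0.03 -0.08 4.76 -0 -0 -0.03; 0.04 -0.11 6.35 -0 -0.01 -0.04; 0.05 -0.13 7.93 -0 -0.01 -0.05
```

Emit:
{"method": "apply_moves", "body": {"motion": "0 -0.1 2 0 0 0; 0 -0.1 5 0 0 0; 0 -0.1 7 0 0 0; 0 -0.1 7.8 0 0 0; 0 -0.1 7.9 0 0 0"}}

```text
clock: 29.28
tcp_pos: [0.4383, -0.0848, 0.0372]
tool_rot: [0.078, 0.997, -0.0, -0.001]
wrist_force: [-0.8, 0.4, 0.0]
finger_gap: 0.0699
gripper_force: 0.0
```

Emit:
{"method": "apply_moves", "body": {"motion": "0 0 0 0 0 0; 0 0 0 0 0 0; 0 0 0 0 0 0; 0 0 0 0 0 0; 0 0 0 0 0 0", "jaw": 30}}

```text
clock: 29.7
tcp_pos: [0.4398, -0.0851, 0.0398]
tool_rot: [0.078, 0.997, 0.0, 0.001]
wrist_force: [-2.0, 0.6, 7.7]
finger_gap: 0.0426
gripper_force: 60.3
```

Emit:
{"method": "apply_moves", "body": {"motion": "0 0 -0.5 0 0 0; 0 0 -2 0 0 0; 0 0 -4 0 0 0; 0 0 -6 0 0 0; 0 0 -8 0 0 0"}}

```text
clock: 30.12
tcp_pos: [0.439, -0.0851, 0.1202]
tool_rot: [0.078, 0.997, -0.0, 0.0]
wrist_force: [-0.2, -0.1, -2.8]
finger_gap: 0.0423
gripper_force: 62.2
```

```bash
python3 plan.py .4508 .082 .12 75.8 .4508 .082 .097 75.8
```

```text
t 30.1 at [ 0.439  -0.0851  0.1202] yaw 81.07 gap 0.0423 F [-0.2 -0.1 -2.8] grip 62 j7 1.63
WP 0 0.29 3.34 0 -0 0.01 1.05; 0.57 6.68 0.01 -0 0.02 2.11; 0.86 10.02 0.01 -0 0.02 3.16; 1.15 13.35 0.02 -0 0.03 4.22; 1.43 16.69 0.02 -0 0.04 5.27
WP 1 -0 -0 0.46 0 0 0; -0 -0 0.92 0 0 0; -0 -0 1.38 0 0 0; -0 -0 1.84 0 0 0; -0 -0 2.3 0 0 0
```

Emit:
{"method": "apply_moves", "body": {"motion": "0.2 2.5 0 0 0 1.1; 0.5 6.3 0 0 0 2.1; 0.9 10.3 0 0 0 3.2; 1.2 14 0 0 0 4.2; 1.3 16.7 0 0 0 5.3"}}

```text
clock: 30.53
tcp_pos: [0.4519, 0.0852, 0.1196]
tool_rot: [0.123, 0.992, 0.001, 0.001]
wrist_force: [0.6, -0.5, -3.4]
finger_gap: 0.0427
gripper_force: 62.3
```

Emit:
{"method": "apply_moves", "body": {"motion": "0 0 0.5 0 0 0; 0 0 1.2 0 0 0; 0 0 1.7 0 0 0; 0 0 1.7 0 0 0; 0 0 1.7 0 0 0"}}

```text
clock: 30.95
tcp_pos: [0.452, 0.0808, 0.1013]
tool_rot: [0.125, 0.992, -0.0, -0.0]
wrist_force: [0.0, -0.3, -3.6]
finger_gap: 0.0427
gripper_force: 62.3
```

```bash
python3 plan.py .452 .0818 .09 75.8;python3 -c "
from h import *
wcap('w13.png')
a=cv2.imread('pics/w13.png')[90:390,160:480]
cv2.imwrite('pics/c13.png',cv2.resize(a,(640,600),interpolation=cv2.INTER_CUBIC))"
```

```text
t 30.9 at [0.452  0.0808 0.1013] yaw 75.69 gap 0.0427 F [ 0.  -0.3 -3.6] grip 62 j7 1.15
WP 0 0 0.02 0.23 -0.01 -0.01 -0.02; 0.01 0.04 0.45 -0.02 -0.01 -0.04; 0.01 0.06 0.68 -0.02 -0.02 -0.06; 0.02 0.08 0.9 -0.03 -0.02 -0.09; 0.02 0.1 1.13 -0.04 -0.03 -0.11
```

View pics/c13.png

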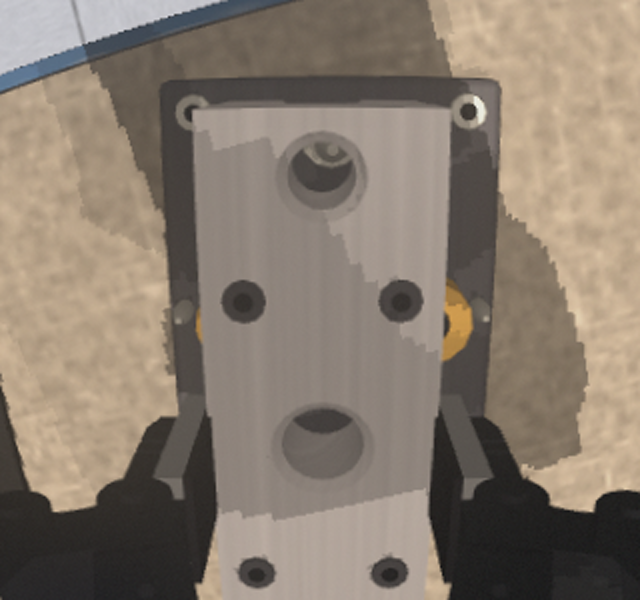

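The dowel tip shows at crop (331,150), against the bridge hole centre at col 322, so the bridge has to move tool +y. I'll compute how far.

```bash
python3 - <<'E'
from h import *
f='w13.png';s=np.load('pics/'+f+'.npz');g=lambda u,v:(160+u/2,90+v/2);z=s['p'][2]-.0358+.044
T=lambda u,v,z:(R.from_quat(s['q']).inv().apply(wpx(f,*g(u,v),z)-s['p'])[:2]*1000).round(1)
for n,a in dict(dowel=(331,151,.058),hole=(322,172,z),mid=(322,443,z),end=(321,107,z),scL=(193,112,.018),scR=(469,112,.018),pL=(182,311,.031),pR=(480,311,.031)).items(): print(n,T(*a))
E
```

```text
dowel [54.6  2. ]
hole [56.1 -0.1]
mid [ 5.2 -0.1]
end [67.1 -0.2]
scL [ 62.7 -37.7]
scR [62.7 42.8]
pL [  6. -41.]
pR [ 5.9 45.9]
```

Emit:
{"method": "apply_moves", "body": {"motion": "-0.1 0.2 0 0 0 0; -0.1 0.2 0.5 0 0 0; -0.1 0.2 0.9 0 0 0; -0.1 0.2 1.3 0 0 0; -0.1 0.2 1.6 0 0 0"}}

```text
clock: 31.42
tcp_pos: [0.4534, 0.0835, 0.0848]
tool_rot: [0.124, 0.992, -0.0, -0.0]
wrist_force: [0.1, 0.2, -3.6]
finger_gap: 0.0425
gripper_force: 62.4
```

Emit:
{"method": "apply_moves", "body": {"motion": "0 0 0.2 0 0 0; 0 0 0.4 0 0 0; 0 0 0.6 0 0 0; 0 0 0.8 0 0 0; 0 0 1 0 0 0"}}

```text
clock: 31.83
tcp_pos: [0.4537, 0.0836, 0.0753]
tool_rot: [0.124, 0.992, -0.0, 0.0]
wrist_force: [0.4, 0.0, -3.1]
finger_gap: 0.0429
gripper_force: 62.4
```

```bash
python3 plan.py
```

```text
t 31.8 at [0.4537 0.0836 0.0753] yaw 75.79 gap 0.0429 F [ 0.4  0.  -3.1] grip 62 j7 1.16
```

Emit:
{"method": "apply_moves", "body": {"motion": "0 0 0.4 0 0 0; 0 0 0.8 0 0 0; 0 0 1.2 0 0 0; 0 0 1.6 0 0 0; 0 0 1.9 0 0 0"}}

```text
clock: 32.25
tcp_pos: [0.4535, 0.0836, 0.0558]
tool_rot: [0.124, 0.992, -0.0, -0.0]
wrist_force: [-0.1, 0.2, -2.9]
finger_gap: 0.0423
gripper_force: 62.4
```

Emit:
{"method": "apply_moves", "body": {"motion": "0 0 0.05 0 0 0; 0 0 0.1 0 0 0; 0 0 0.15 0 0 0; 0 0 0.2 0 0 0; 0 0 0.2 0 0 0"}}

```text
clock: 32.67
tcp_pos: [0.4537, 0.0836, 0.0545]
tool_rot: [0.124, 0.992, -0.0, 0.0]
wrist_force: [-0.2, 0.6, -3.1]
finger_gap: 0.0425
gripper_force: 62.3
```

Emit:
{"method": "apply_moves", "body": {"motion": "0 0 0.03 0 0 0; 0 0 0.06 0 0 0; 0 0 0.1 0 0 0; 0 0 0.1 0 0 0; 0 0 0.1 0 0 0"}}

```text
clock: 33.08
tcp_pos: [0.4537, 0.0837, 0.0538]
tool_rot: [0.124, 0.992, 0.0, 0.0]
wrist_force: [-3.7, -0.9, 9.0]
finger_gap: 0.0427
gripper_force: 63.7
```

The bridge seated at the predicted height. I'll release and go to the bush.

Emit:
{"method": "apply_moves", "body": {"motion": "0 0 0 0 0 0; 0 0 0 0 0 0; 0 0 0 0 0 0; 0 0 0 0 0 0; 0 0 0 0 0 0", "jaw": 80}}

```text
clock: 33.5
tcp_pos: [0.4537, 0.0836, 0.0534]
tool_rot: [0.124, 0.992, -0.0, 0.0]
wrist_force: [-1.0, -0.8, 0.2]
finger_gap: 0.0682
gripper_force: 0.0
```

Emit:
{"method": "apply_moves", "body": {"motion": "0 0 -1 0 0 0; 0 0 -3 0 0 0; 0 0 -5.5 0 0 0; 0 0 -7 0 0 0; 0 0 -7.5 0 0 0"}}

```text
clock: 33.92
tcp_pos: [0.4546, 0.0838, 0.1312]
tool_rot: [0.124, 0.992, 0.001, 0.002]
wrist_force: [1.4, 1.0, 0.5]
finger_gap: 0.0685
gripper_force: 0.0
```

```bash
python3 plan.py .4537 -.268 .12 5.9 .4537 -.268 .0438 5.9
```

```text
t 33.9 at [0.4546 0.0838 0.1312] yaw 75.78 gap 0.0685 F [1.4 1.  0.5] grip 0 j7 1.14
WP 0 -0.57 -2.28 0.07 0.03 0.03 4.66; -1.14 -4.55 0.15 0.05 0.06 9.32; -1.71 -6.83 0.22 0.08 0.09 13.98; -2.28 -9.1 0.29 0.1 0.12 18.63; -2.85 -11.38 0.36 0.13 0.15 23.29
WP 0 -1.42 -1.86 0.07 0 0 4.66; -2.85 -3.73 0.15 0 0 9.32; -4.27 -5.59 0.22 0 0 13.98; -5.69 -7.46 0.3 0 0 18.63; -7.12 -9.32 0.37 0 0 23.29
WP 0 -2.04 -1.15 0.07 0 0 4.66; -4.09 -2.3 0.15 0 0 9.32; -6.13 -3.45 0.22 0 0 13.98; -8.18 -4.6 0.3 0 0 18.63; -10.22 -5.75 0.37 0 0 23.29
WP 1 0 0 1.52 0 0 0; 0 0 3.05 0 0 0; 0 0 4.57 0 0 0; 0 0 6.1 0 0 0; 0 0 7.62 0 0 0
```

Emit:
{"method": "apply_moves", "body": {"motion": "-0.6 -2.3 0 0 0 4.7; -1.1 -4.6 0 0 0 9.3; -1.7 -6.8 0 0 0 14; -2.3 -9.1 0 0 0 18.6; -2.8 -11.4 0 0 0 23.3", "jaw": 60}}

```text
clock: 34.33
tcp_pos: [0.4526, -0.0348, 0.1285]
tool_rot: [0.323, 0.946, -0.0, 0.0]
wrist_force: [0.3, -0.3, -1.0]
finger_gap: 0.0518
gripper_force: 0.0
```

Emit:
{"method": "apply_moves", "body": {"motion": "-1.4 -1.9 0 0 0 4.7; -2.8 -3.7 0 0 0 9.3; -4.3 -5.6 0 0 0 14; -5.7 -7.5 0 0 0 18.6; -7.1 -9.3 0 0 0 23.3"}}

```text
clock: 34.75
tcp_pos: [0.4521, -0.152, 0.1285]
tool_rot: [0.508, 0.861, -0.0, -0.0]
wrist_force: [-0.2, -0.7, 0.3]
finger_gap: 0.0512
gripper_force: 0.0
```

Emit:
{"method": "apply_moves", "body": {"motion": "-2 -1.2 0 0 0 4.7; -4.1 -2.3 0 0 0 9.3; -6.1 -3.5 0.3 0 0 14; -8.2 -4.6 0.6 0 0 18.6; -10.2 -5.8 1 0 0 23.3"}}

```text
clock: 35.17
tcp_pos: [0.4515, -0.2692, 0.1185]
tool_rot: [0.671, 0.741, 0.0, 0.0]
wrist_force: [0.2, 0.2, -0.3]
finger_gap: 0.0511
gripper_force: 0.0
```

Emit:
{"method": "apply_moves", "body": {"motion": "0 0 0 0 0 0; 0 0 0 0 0 0; 0 0 0 0 0 0; 0 0 0 0 0 0; 0 0 0 0 0 0"}}

```text
clock: 35.58
tcp_pos: [0.4518, -0.2673, 0.1186]
tool_rot: [0.669, 0.743, 0.0, 0.0]
wrist_force: [-0.2, -1.1, -0.0]
finger_gap: 0.0514
gripper_force: 0.0
```

```bash
python3 plan.py .4537 -.268 .0438 5.9
```

```text
t 35.6 at [ 0.4518 -0.2673  0.1186] yaw 5.99 gap 0.0514 F [-0.2 -1.1 -0. ] grip 0 j7 0.85
WP 0 -0.02 0.04 1.5 0 -0 0.02; -0.04 0.07 2.99 0.01 -0.01 0.03; -0.06 0.11 4.49 0.01 -0.01 0.05; -0.07 0.14 5.98 0.01 -0.01 0.07; -0.09 0.18 7.48 0.02 -0.01 0.09
```

Emit:
{"method": "apply_moves", "body": {"motion": "-0.1 0.2 2 0 0 0; -0.1 0.2 4.5 0 0 0; -0.1 0.2 6.5 0 0 0; -0.1 0.2 7.3 0 0 0; -0.1 0.2 7.5 0 0 0"}}

```text
clock: 36.0
tcp_pos: [0.4531, -0.2683, 0.0424]
tool_rot: [0.67, 0.743, -0.0, -0.001]
wrist_force: [-1.3, 0.2, 0.6]
finger_gap: 0.0514
gripper_force: 0.0
```

Emit:
{"method": "apply_moves", "body": {"motion": "0 0 0 0 0 0; 0 0 0 0 0 0; 0 0 0 0 0 0; 0 0 0 0 0 0; 0 0 0 0 0 0", "jaw": 20, "force": 40}}

```text
clock: 36.42
tcp_pos: [0.4542, -0.2691, 0.0446]
tool_rot: [0.67, 0.743, 0.0, 0.001]
wrist_force: [-3.9, 1.1, 10.3]
finger_gap: 0.0265
gripper_force: 39.5
```

Emit:
{"method": "apply_moves", "body": {"motion": "0 0 -0.5 0 0 0; 0 0 -2 0 0 0; 0 0 -3.5 0 0 0; 0 0 -5.5 0 0 0; 0 0 -8 0 0 0"}}

```text
clock: 36.83
tcp_pos: [0.4532, -0.2686, 0.1242]
tool_rot: [0.67, 0.742, -0.0, -0.0]
wrist_force: [0.2, -0.2, -1.9]
finger_gap: 0.0265
gripper_force: 39.5
```

```bash
python3 plan.py .4498 .0876 .125 5.9 .4498 .0876 .1168 5.9
```

```text
t 36.8 at [ 0.4532 -0.2686  0.1242] yaw 5.89 gap 0.0265 F [ 0.2 -0.2 -1.9] grip 40 j7 0.85
WP 0 3.55 0.33 -0.01 -0.01 -0 -0; 7.09 0.66 -0.01 -0.02 -0.01 -0; 10.64 0.99 -0.02 -0.03 -0.01 -0; 14.19 1.33 -0.03 -0.04 -0.01 -0; 17.74 1.66 -0.03 -0.05 -0.02 -0.01
WP 0 3.55 0.33 -0.01 0 0 -0; 7.09 0.66 -0.02 0 0 -0; 10.64 1 -0.02 0 0 -0; 14.19 1.33 -0.03 0 0 -0; 17.74 1.66 -0.04 0 0 -0.01
WP 1 0 0 0.16 0 0 0; 0 0 0.33 0 0 0; 0 0 0.49 0 0 0; 0 0 0.66 0 0 0; 0 0 0.82 0 0 0
```

Emit:
{"method": "apply_moves", "body": {"motion": "2.5 0.2 0 0 0 0; 6.5 0.6 0 0 0 0; 10.6 1 0 0 0 0; 14.2 1.3 0 0 0 0; 17.7 1.7 0 0 0 0"}}

```text
clock: 37.25
tcp_pos: [0.4521, -0.0892, 0.1242]
tool_rot: [0.67, 0.743, 0.0, 0.0]
wrist_force: [2.5, -0.7, -0.8]
finger_gap: 0.0258
gripper_force: 39.6
```

Emit:
{"method": "apply_moves", "body": {"motion": "4 0.3 0 0 0 0; 8 0.7 0 0 0 0; 12 1.1 0 0 0 0; 15.5 1.4 0 0 0 0; 17.6 1.6 0.7 0 0 0"}}

```text
clock: 37.67
tcp_pos: [0.4506, 0.0897, 0.1179]
tool_rot: [0.669, 0.744, 0.001, 0.0]
wrist_force: [1.3, -0.2, -0.9]
finger_gap: 0.0264
gripper_force: 39.6
```

Emit:
{"method": "apply_moves", "body": {"motion": "0 0 0 0 0 0; 0 0 0 0 0 0; 0 0 0 0 0 0; 0 0 0 0 0 0; 0 0 0 0 0 0"}}

```text
clock: 38.08
tcp_pos: [0.4505, 0.0847, 0.1167]
tool_rot: [0.67, 0.742, 0.0, 0.0]
wrist_force: [0.5, -0.1, -1.6]
finger_gap: 0.0266
gripper_force: 39.5
```

```bash
python3 plan.py; cat > tm.py <<'E'
from h import *
wcap('w14.png');A=np.load('pics/w4.png.npz');B=np.load('pics/w14.png.npz')
ga,gb=[cv2.cvtColor(x['img'],cv2.COLOR_RGB2GRAY) for x in(A,B)]
print('dTCP',B['p']-A['p'])
def tm(n,x0,y0,x1,y1,m=14):
    r=cv2.matchTemplate(gb[y0-m:y1+m,x0-m:x1+m],ga[y0:y1,x0:x1],cv2.TM_CCOEFF_NORMED);_,v,_,p=cv2.minMaxLoc(r);print(n,'shift px',p[0]-m,p[1]-m,'score %.2f'%v)
tm('bushtop',290,282,352,350);tm('hole',300,252,340,278);tm('dowelL',214,222,248,256);tm('dowelR',386,280,422,314);tm('sL',264,219,290,243);tm('sR',368,255,392,280)
E
python3 tm.py
```

```text
t 38.1 at [0.4505 0.0847 0.1167] yaw 5.79 gap 0.0266 F [ 0.5 -0.1 -1.6] grip 40 j7 0.04
dTCP [ 9.06302187e-04 -2.55882568e-03 -7.28989385e-05]
bushtop shift px 0 -4 score 0.98
hole shift px 0 -6 score 0.67
dowelL shift px 0 -6 score 0.97
dowelR shift px -1 -4 score 0.92
sL shift px 0 -6 score 0.98
sR shift px 0 -5 score 0.97
```

Against the grip-time image, the hole is about 1.6 mm further along tool +x than the bush. I'll correct that and lower.

Emit:
{"method": "apply_moves", "body": {"motion": "0.15 0 0.5 0 0 0; 0.15 0 1 0 0 0; 0.15 0 1.5 0 0 0; 0.15 0 1.8 0 0 0; 0.15 0 2.1 0 0 0"}}

```text
clock: 38.55
tcp_pos: [0.4499, 0.0869, 0.0948]
tool_rot: [0.67, 0.742, -0.0, -0.0]
wrist_force: [0.2, -0.3, -1.1]
finger_gap: 0.0264
gripper_force: 39.5
```

Emit:
{"method": "apply_moves", "body": {"motion": "0 0 0.2 0 0 0; 0 0 0.4 0 0 0; 0 0 0.6 0 0 0; 0 0 0.8 0 0 0; 0 0 1 0 0 0"}}

```text
clock: 38.97
tcp_pos: [0.4502, 0.0871, 0.0853]
tool_rot: [0.67, 0.743, 0.0, 0.0]
wrist_force: [-0.3, 0.5, -1.6]
finger_gap: 0.0263
gripper_force: 39.6
```

```bash
python3 plan.py
```

```text
t 39.0 at [0.4502 0.0871 0.0853] yaw 5.89 gap 0.0263 F [-0.3  0.5 -1.6] grip 40 j7 0.08
```

Emit:
{"method": "apply_moves", "body": {"motion": "0 0 0.2 0 0 0; 0 0 0.4 0 0 0; 0 0 0.6 0 0 0; 0 0 0.75 0 0 0; 0 0 0.8 0 0 0"}}

```text
clock: 39.38
tcp_pos: [0.45, 0.0871, 0.0772]
tool_rot: [0.67, 0.742, -0.0, -0.0]
wrist_force: [0.8, 0.2, -0.8]
finger_gap: 0.0261
gripper_force: 39.5
```

Emit:
{"method": "apply_moves", "body": {"motion": "0 0 0.03 0 0 0; 0 0 0.06 0 0 0; 0 0 0.1 0 0 0; 0 0 0.1 0 0 0; 0 0 0.1 0 0 0"}}

```text
clock: 39.8
tcp_pos: [0.4502, 0.0871, 0.0766]
tool_rot: [0.67, 0.743, 0.0, 0.0]
wrist_force: [-2.1, -0.5, 5.3]
finger_gap: 0.0265
gripper_force: 40.2
```

Contact came at exactly the seated height (0.0766). I'll release, retreat and check.

Emit:
{"method": "apply_moves", "body": {"motion": "0 0 0 0 0 0; 0 0 0 0 0 0; 0 0 0 0 0 0; 0 0 0 0 0 0; 0 0 0 0 0 0", "jaw": 60}}

```text
clock: 40.22
tcp_pos: [0.4501, 0.0871, 0.0764]
tool_rot: [0.67, 0.742, -0.0, 0.0]
wrist_force: [0.2, -0.0, 1.3]
finger_gap: 0.0507
gripper_force: 0.0
```

Emit:
{"method": "apply_moves", "body": {"motion": "0 0 -1 0 0 0; 0 0 -3 0 0 0; 0 0 -5 0 0 0; 0 0 -7 0 0 0; 0 0 -8.3 0 0 0"}}

```text
clock: 40.63
tcp_pos: [0.4506, 0.087, 0.1618]
tool_rot: [0.67, 0.742, 0.001, 0.0]
wrist_force: [1.1, 0.5, 0.4]
finger_gap: 0.0513
gripper_force: 0.0
```

Emit:
{"method": "apply_moves", "body": {"motion": "0 0 0 0 0 0; 0 0 0 0 0 0; 0 0 0 0 0 0; 0 0 0 0 0 0; 0 0 0 0 0 0"}}

```text
clock: 41.05
tcp_pos: [0.4498, 0.087, 0.1588]
tool_rot: [0.67, 0.742, -0.001, -0.0]
wrist_force: [0.3, -0.2, -0.7]
finger_gap: 0.0511
gripper_force: 0.0
```

```bash
python3 plan.py; python3 - <<'E'
from h import *
wcap('w15.png');A=np.load('pics/w2.png.npz');B=np.load('pics/w15.png.npz')
ga,gb=[cv2.cvtColor(x['img'],cv2.COLOR_RGB2GRAY) for x in(A,B)];print('dTCP',B['p']-A['p'])
def tm(n,x0,y0,x1,y1,ga=ga,gb=gb,m=14):
    r=cv2.matchTemplate(gb[y0-m:y1+m,x0-m:x1+m],ga[y0:y1,x0:x1],cv2.TM_CCOEFF_NORMED);_,v,_,p=cv2.minMaxLoc(r);print(n,p[0]-m,p[1]-m,'%.2f'%v)
tm('bush',294,212,352,272);tm('dowL',232,196,260,224);tm('dowR',382,248,408,276);tm('base',252,134,276,158);tm('base2',403,189,427,213)
t=cap('top','t15.png');h=cv2.cvtColor(t['img'],cv2.COLOR_RGB2HSV)
o=t['img'][185:228,245:285].astype(int);m=(o[...,2]<o[...,0]+40);ys,xs=np.nonzero(m);print('link in tray px',len(xs))
p=np.array([px2w(t,x+245,y+185,.017)[:2] for x,y in zip(xs,ys)]);r=cv2.minAreaRect((p*1000).astype(np.float32));print(r)
s=cap('scene','s15.png')
E
```

```text
t 41.0 at [0.4498 0.087  0.1588] yaw 5.88 gap 0.0511 F [ 0.3 -0.2 -0.7] grip 0 j7 -0.01
dTCP [0.00063913 0.00578305 0.00049104]
bush 0 7 0.95
dowL -1 8 0.96
dowR -2 7 0.98
base -2 8 0.97
base2 -3 7 0.98
link in tray px 441
((634.001953125, -76.33712768554688), (63.8767204284668, 78.58553314208984), 86.05004119873047)
```

```bash
python3 - <<'E'
from h import *
t=dict(np.load('pics/t15.png.npz'));o=t['img'][185:228,238:292].astype(int)
m=(o[...,2]<o[...,0]+40).astype(np.uint8);n,l,st,ce=cv2.connectedComponentsWithStats(m)
for i in range(1,n):
    if st[i,4]<60: continue
    ys,xs=np.nonzero(l==i);p=np.array([px2w(t,x+238,y+185,.017)[:2]*1000 for x,y in zip(xs,ys)],np.float32);print(st[i],cv2.minAreaRect(p))
E
```

```text
[ 0  0  5 26 75] ((653.7276000976562, -12.875185012817383), (52.74836730957031, 8.335177421569824), 1.3956716060638428)
[ 45   0   9  43 238] ((637.0753173828125, -111.07498168945312), (88.53475189208984, 16.620664596557617), 0.8441278338432312)
[ 16   3  16  38 425] ((635.0682373046875, -58.830665588378906), (25.339988708496094, 78.77670288085938), 81.72075653076172)
```

The link lies flat at (0.635, -0.059), 25 x 79 mm, square in the tray. I'm handing the job in.

```bash
python3 -c "
from cell import ctrl
print(ctrl.finish_job())"
```

```text
the job is handed in; nothing more can be done
None
```

I finished the changeover and handed it in at 41 s: the steel link is flat in the tray, the brass blank is home in the jig, the bridge is back on its dowels, and the bush is fully seated. All four positions checked out in the camera images or by contact height. The hand-in returned no verdict.

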